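Go-pin check of washed flow cups

ROBOT

A 6-joint arm with a two-finger parallel gripper is mounted at the origin on the work surface. World frame = base frame: x ahead of the robot, y to its left, z up, the work surface at z = 0. Lengths are in m, angles in degrees, forces in N, time in s.
With the tool pointing down it reaches from about 0.225 to 0.875 m from the base axis. Payload 3.4 kg.
Tool frame: the origin (TCP) lies midway between the tips of the shut fingers; the grasp point (between the pads) lies 19 mm behind it (grip_point_offset is the distance from the TCP to the grasp point, in m); y points along the fingers, z is the direction in which the jaws open and shut, and the axes are right-handed (so a half turn about y gives the same grasp; the last joint's range is limited). The gripper opens to 85 mm and grips with 20 to 120 N. Pads are 22 mm wide; open, the fingers measure 114 mm over their backs; the gripper's body (76 mm by 85 mm) begins 54 mm behind the grasp point. The pads swing forward as they close: fully open they stand 13 mm farther back than shut.
Start: joints at [-79.87, 15.808, 86.224, -0, 77.962, -6.933], TCP at [0.169, -0.55, 0.208] pointing down, gripper open.
Joint ranges: [-165.64, 165.64], [-43.16, 119.46], [12.63, 154.43], [-67.54, 247.53], [6.08, 155.33], [-154.97, 154.97]. Speed limits (degrees/s): [147.25, 147.25, 180, 180, 180, 180].

INTERFACE

Orientations are given as a 3x3 rotation matrix whose columns are the frame's x, y, z axes.
In Python, from workcell import * gives the robot as it stands.
- The arm moves only by the tool arm_command, never from a script. Its argument "moves" is a list of rows, each a list of 7 numbers: the shift along the world's x, y, z each as a share of 0.06 m, from -1 to 1, then the turn, a rotation vector about the world's x, y, z each as a share of 2 pi rad, from -1 to 1, then the opening, from 0 (shut) to 1 (fully open). A call has 1 to 12 rows; each row shifts and turns the pose as measured when the row begins; what a row does not reach is not made up. A row lasts 1/8 s, in which the tool goes at most 62.5 mm and 10.7 degrees, less where a joint would pass 70% of its speed; a pose out of reach is approached as far as the arm can. A call with a number of a shift or a turn outside -1 to 1 is refused whole. A call with a gripper value outside its range is refused whole. The fingers move at their own pace and stop on an object; "squeeze" is the grip in N (left out, the last holds). Time passes only in rows, so rows that do not move let the fingers close. It gives the time, the measured TCP pose, the force and the opening at its end, in the units of the state.
- sense(): the state, without advancing time (a new reading comes with each control period).
- camera(name): name is "scene" or "top" or "wrist"; returns a dict with "image" (400x640x3 uint8, red, green, blue), "fx", "fy", "cx", "cy" (pixels), "k1" (the pictures are not rectified: a ray, as slopes to the right and down, at radius r is drawn at 1 + k1 r^2 times it, then the intrinsics apply), "rvec" (rotation vector, rad) and "tvec" (3), from world to camera coordinates, as OpenCV has them; the wrist camera has in their place "tool_from_camera" (4x4, takes a point from camera to tool coordinates, whose origin is the TCP and whose axes are the tool frame's). Camera axes: x right, y down, z forward; pixel columns grow to the right and rows downward; lengths in m; the calibration is good to about 2 mm. A picture is of the moment at which its call begins: read the wrist's pose just before it. There is no depth.
- finish_job(): hands the job in, once; it reports no verdict.
The state is a dict: "t": time; "joints": joint angles; "qvel": joint speeds; "joint_efforts": joint torques, N m; "position": TCP position; "ee_rot": TCP orientation; "force": force on the tool from outside, world axes, zero at the start; "moment": the same for the moment, N m; "gripper_width": finger opening in m.
Only numpy, scipy, OpenCV 4.12 (cv2) and the standard library are available. Lean on these libraries where they do the work, as an engineer would, in place of code of your own. Each camera call takes 0.05 s, during which the arm holds its last target.

TASK

Two washed flow cups are draining mouth-down on the mat, and hardened residue may be left deep in a discharge tube: try the go pin in each cup, the one on the robot's left first, lowering it gently until it either goes fully home with its collar on the tube's rim or stops on residue, and never force it. Then put the pin back in its block, set the cup that the pin goes through on the low white tray and the cup that stops it in the steel soak pan, both standing mouth-down as now. Don't drop or tip the cups, and leave the beaker, the sample tin and the brush alone.

Things in the scene. Friction and masses are not known exactly. Their poses are not given: they have to be found in the camera images.
- cup_a: a bare aluminium flow cup, loose on the mat, mouth down, 200 to 400 g. Origin: centre of its underside, z up. Flange 74 mm across and 5 mm thick, body 60 mm across up to 44 mm, cone up to 59 mm, then the upright discharge tube (26 mm outside) up to 95 mm; it can be carried by the tube. Either cup may have a narrowed bore; name and place say nothing about it.
- cup_b: the other cup: the same outside, same size, weight and origin as cup_a.
- cup_a_rim (a point): centre of the mouth of cup_a's discharge tube, at rim height (95 mm above its origin). The tube is 26 mm outside, 36 mm tall, bore 15 mm at the mouth. A clear bore is 15 mm all the way down into the hollow cup; in a narrowed one, hard residue from 20 mm below the rim downward leaves only a 9 mm hole, and the pin stops dead on it.
- cup_b_rim (a point): centre of the mouth of cup_b's discharge tube, at rim height (95 mm above its origin). The tube is 26 mm outside, 36 mm tall, bore 15 mm at the mouth. A clear bore is 15 mm all the way down into the hollow cup; in a narrowed one, hard residue from 20 mm below the rim downward leaves only a 9 mm hole, and the pin stops dead on it.
- gauge: the go pin, 150 g, upright in its block. Origin: centre of its lower end, z up. Steel pin 14 mm thick, 44 mm long, 1 mm chamfer at the end; collar 26 mm across from 44 to 50 mm; hexagonal handle from 50 to 125 mm (cap to 127). Fully home in a clear cup, its origin is 51 mm above the cup's; stopped on residue, 75 mm above.
- gauge_grip (a point): a good place to grip the go pin: on its axis, 92 mm above its lower end, mid-handle. Hexagon 20 mm across flats, 23 mm across corners; two flats face the pin's own +y and -y, the others follow every 60 degrees.
- stand: the pin's hardwood block, 75 x 75 x 50 mm, fixed. Origin: centre of its underside. One upright bore in the middle of the top, 19 mm diameter, 47 mm deep; the pin stands in it with the collar resting on the top, so that the pin's origin is 6 mm above the block's.
- mat: grey silicone drain mat, 140 mm (its x) x 360 mm (its y) x 4 mm, fixed, on which both cups stand; origin at the centre of its underside. The cup on the robot's left is the one on the +y side of the mat, the right one is on the -y side.
- tray: low white plastic tray for cups that pass, 190 mm (x) x 200 mm (y), rim 14 mm high, floor 3 mm thick, fixed; origin at the centre of its underside.
- pan: deep stainless steel soak pan (empty) for cups that fail, 190 mm (x) x 200 mm (y), walls 50 mm high and 3 mm thick, floor 3 mm thick, a rolled rim and a drop handle on two sides, fixed; origin at the centre of its underside. Tray and pan stand left and right of the mat, either way round.
- beaker: bystander: empty glass beaker, 60 mm across, 75 mm high, beyond the mat; origin at the centre of its underside.
- tin: bystander: closed steel sample tin, 66 mm across, 62 mm high, beyond the mat; origin at the centre of its underside.
- brush: bystander: wooden-handled brush, 200 mm long, lying crosswise beyond the mat; origin at the middle of its underside.
Things that resemble listed ones, but are neither listed nor needed, are in the scene too. Leave any black, orange or purple look-alike of the gauge alone.

How it is judged (in metres and radians):
On the way, in this order (a step that is already met when the one before it is completed fails the run):
1. the pin is tried in the left-hand cup: fully home if its bore is clear, down on the residue if not (((y of cup_a in the frame of mat above 0 m and ((horizontal distance between gauge and cup_a below 0.004 m and z of gauge in the frame of cup_a below 0.0535 m) or (horizontal distance between gauge and cup_a below 0.004 m and z of gauge in the frame of cup_a below 0.0772 m and distance between gauge and residue below 0.025 m))) or (y of cup_b in the frame of mat above 0 m and ((horizontal distance between gauge and cup_b below 0.004 m and z of gauge in the frame of cup_b below 0.0535 m) or (horizontal distance between gauge and cup_b below 0.004 m and z of gauge in the frame of cup_b below 0.0772 m and distance between gauge and residue below 0.025 m))))), for 0.15 s.
2. the pin is tried in the right-hand cup in the same way (((y of cup_a in the frame of mat below 0 m and ((horizontal distance between gauge and cup_a below 0.004 m and z of gauge in the frame of cup_a below 0.0535 m) or (horizontal distance between gauge and cup_a below 0.004 m and z of gauge in the frame of cup_a below 0.0772 m and distance between gauge and residue below 0.025 m))) or (y of cup_b in the frame of mat below 0 m and ((horizontal distance between gauge and cup_b below 0.004 m and z of gauge in the frame of cup_b below 0.0535 m) or (horizontal distance between gauge and cup_b below 0.004 m and z of gauge in the frame of cup_b below 0.0772 m and distance between gauge and residue below 0.025 m))))), for 0.15 s.
At the end, for the whole second after the job is handed in: the cup that lets the pin through stands mouth-down in the white tray, the other in the steel pan (centre within 60 mm in x and 65 mm in y of the middle, on the floor, tilt under 0.08 rad, at rest); the pin stands in its block, collar down within 2.5 mm, tilt under 0.08 rad ((((x of cup_a in the frame of tray between -0.06 and 0.06 m and y of cup_a in the frame of tray between -0.065 and 0.065 m and z of cup_a in the frame of tray below 0.008 m) and (x of cup_b in the frame of pan between -0.06 and 0.06 m and y of cup_b in the frame of pan between -0.065 and 0.065 m and z of cup_b in the frame of pan below 0.008 m)) or ((x of cup_b in the frame of tray between -0.06 and 0.06 m and y of cup_b in the frame of tray between -0.065 and 0.065 m and z of cup_b in the frame of tray below 0.008 m) and (x of cup_a in the frame of pan between -0.06 and 0.06 m and y of cup_a in the frame of pan between -0.065 and 0.065 m and z of cup_a in the frame of pan below 0.008 m))) and horizontal distance between residue and pan below 0.12 m and angle between each of cup_a, cup_b, gauge's own z axis and vertical below 0.08 rad and linear speed of each of cup_a, cup_b below 0.02 m/s and horizontal distance between gauge and stand below 0.006 m and z of gauge in the frame of stand below 0.0085 m); the robot touches nothing.
It fails at once if the pin is forced: more than 40 N between pin and a cup (contact force between gauge and cup_a above 40 N or contact force between gauge and cup_b above 40 N).
It fails at once if a cup is tipped by more than 0.5 rad (angle between any of cup_a, cup_b's own z axis and vertical above 0.5 rad).
It fails at once if a cup is dropped (faster than 0.7 m/s with no finger on it) ((linear speed of cup_a above 0.7 m/s and contact force between cup_a and the fingers below 0.1 N) or (linear speed of cup_b above 0.7 m/s and contact force between cup_b and the fingers below 0.1 N)).
It fails at once if the beaker, the tin or the brush is moved by more than 30 mm (distance of any of beaker, tin, brush from where it was at the start of the episode above 0.03 m).
It also fails if it takes over 72 s, if anything falls off the work surface, if the arm or the gripper's body presses on something with over 40 N, if the wrist force passes 120 N, or if a joint passes its speed limit or range.

## Working session

There is one attempt and no reset: what is moved stays moved. The work goes in short steps, Python scripts to look and compute and a tool call to move; the robot and the scene stay as the last step left them, time stands still between calls to the robot, and variables do not carry over. Pictures are saved under pics/ and viewed, and the job is handed in when it is done.

Besides the shell and the picture viewer there is one more tool, called after "Call:" as name(argument=value, ...) on one line, values as JSON. arm_command: Moves the arm, as the interface text tells. Its arguments: {"type":"object","properties":{"moves":{"type":"array"},"squeeze":{"type":"number"}},"required":["moves"]}

```bash
ls; mkdir -p pics; python3 - <<'E'
from workcell import *
import cv2
s=sense();print(s)
for n in("scene","top","wrist"):
    c=camera(n);cv2.imwrite(f"pics/{n}0.png",c["image"][:,:,::-1]);print(n,{k:v for k,v in c.items() if k!="image"})
E
```

```text
pics
{'t': 0.0, 'joints': array([-7.98718669e+01,  1.58472673e+01,  8.62960335e+01,  3.13006380e-04,
        7.79630571e+01, -6.93312038e+00]), 'qvel': array([-0.07316314,  0.12323788,  0.02618106, -0.02292353, -0.00238651,
       -0.04248747]), 'joint_efforts': array([-4.75292381e-04, -4.16780198e+01, -2.45808595e+01, -1.64362832e-04,
        1.13443795e-02,  1.35947062e-06]), 'position': array([ 0.16859146, -0.54911661,  0.20693764]), 'ee_rot': array([[-9.55992015e-01, -3.21169972e-04,  2.93392510e-01],
       [-2.93392596e-01,  1.82830731e-03, -9.55990294e-01],
       [-2.29376294e-04, -9.99998277e-01, -1.84207608e-03]]), 'force': array([-0.14187562,  0.7173729 ,  0.14009152]), 'moment': array([ 0.02499313, -0.0674542 , -0.03020116]), 'gripper_width': 0.08587176967610463}
scene {'fx': 488.02758762671476, 'fy': 488.02758762671476, 'cx': 322.4111502309999, 'cy': 204.82869224738621, 'k1': -0.01749535381109198, 'rvec': array([ 1.01560524,  2.42615538, -1.02574911]), 'tvec': array([ 0.38737417, -0.22255662,  1.46002747])}
top {'fx': 483.4668503861612, 'fy': 483.4668503861612, 'cx': 317.0232967877372, 'cy': 206.0778135717654, 'k1': 0.026334399942649127, 'rvec': array([ 2.08881598, -2.14223548,  0.21405615]), 'tvec': array([0.03381476, 0.57849624, 1.35381847])}
wrist {'fx': 279.21580066962207, 'fy': 279.21580066962207, 'cx': 320.3211546863708, 'cy': 200.5311026773454, 'k1': -0.03530668305069773, 'tool_from_camera': array([[-1.95595500e-04,  9.50772300e-01,  3.09890297e-01,
        -7.87468454e-02],
       [ 2.49767416e-04, -3.09890247e-01,  9.50772303e-01,
        -1.65228083e-01],
       [ 9.99999950e-01,  2.63367283e-04, -1.76858802e-04,
         8.90961107e-04],
       [ 0.00000000e+00,  0.00000000e+00,  0.00000000e+00,
         1.00000000e+00]])}
```

View pics/scene0.png

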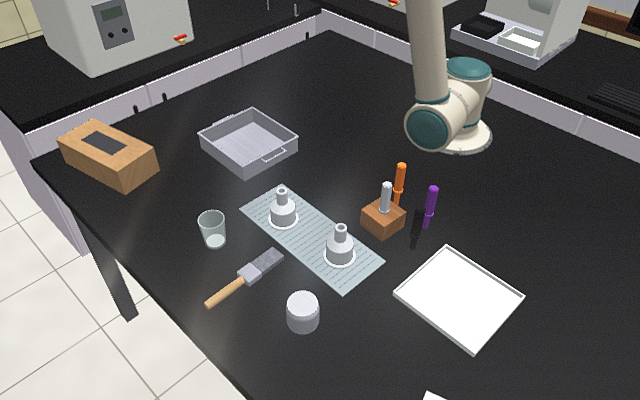

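View pics/top0.png

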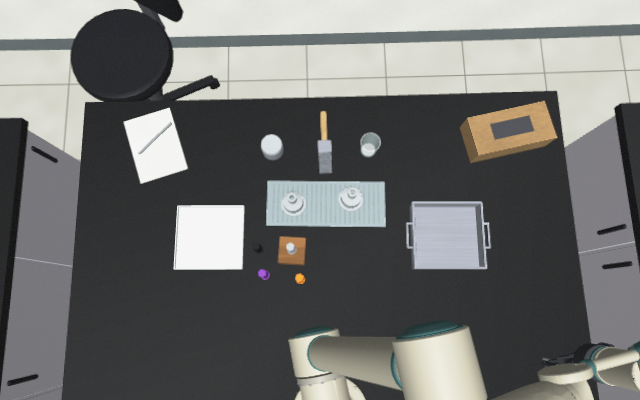

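View pics/wrist0.png

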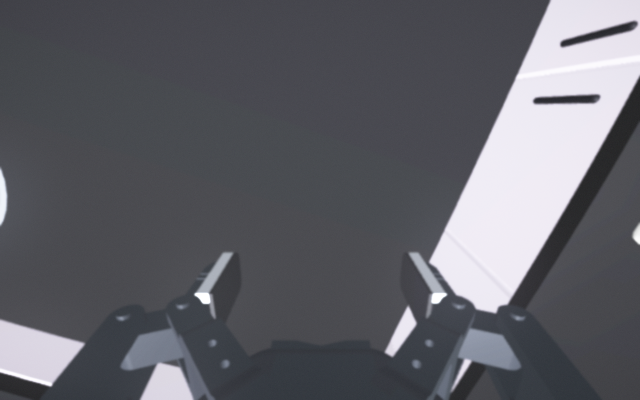

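The top view has +x up and +y left. The tray is at about (210,237), on the left, and the pan at about (448,236), on the right. The cups are near (292,203) and (350,197). The silver pin stands in its wooden block at (291,247). The black (258,247), purple (264,274) and orange (300,279) pins are look-alikes. I'll enlarge these next.

```bash
python3 - <<'E'
import cv2
t=cv2.imread("pics/top0.png");s=cv2.imread("pics/scene0.png")
cv2.imwrite("pics/tc.png",cv2.resize(t[175:295,240:400],None,fx=5,fy=5,interpolation=cv2.INTER_CUBIC))
cv2.imwrite("pics/sc.png",cv2.resize(s[150:270,250:410],None,fx=5,fy=5,interpolation=cv2.INTER_CUBIC))
E
```

```text
(no output)
```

View pics/tc.png

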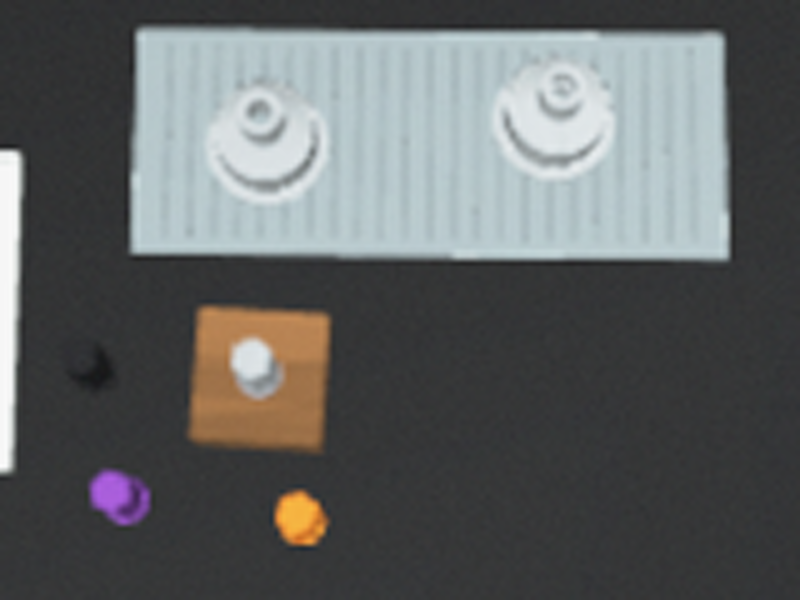

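View pics/sc.png

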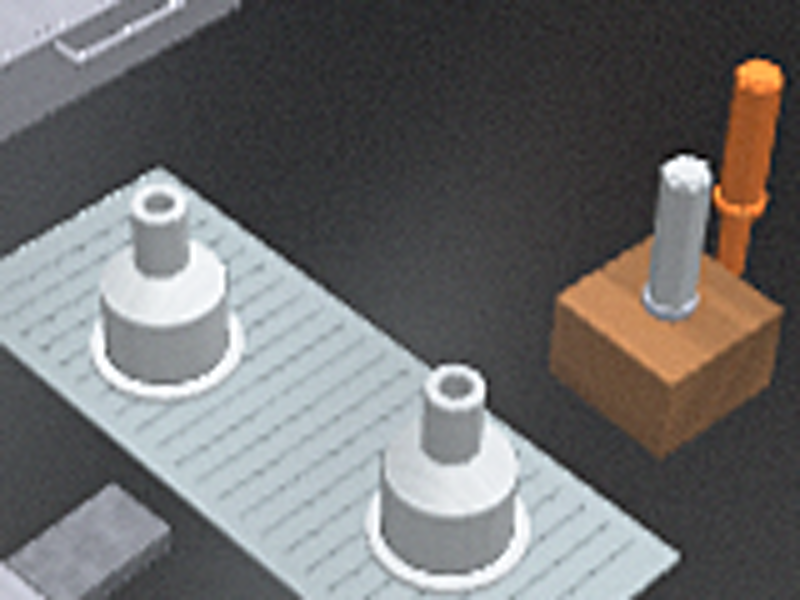

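The pin in the hardwood block is silver-grey, so it is the gauge. The free-standing coloured ones are the look-alikes. Next I'll triangulate.

```bash
cat > h.py <<'E'
import numpy as np,cv2
from scipy.optimize import least_squares
def ray(c,u,v,tool=None):
    d=np.array([(u-c["cx"])/c["fx"],(v-c["cy"])/c["fy"]]);s=d.copy()
    for _ in range(10): s=d/(1+c["k1"]*(s@s))
    r=np.array([*s,1.])
    if "rvec" in c:
        R=cv2.Rodrigues(c["rvec"])[0];o=-R.T@c["tvec"];return o,R.T@r
    T=c["tool_from_camera"];p,Rt=tool
    return p+Rt@T[:3,3],Rt@(T[:3,:3]@r)
def atz(o,d,z): return o+d*(z-o[2])/d[2]
def proj(c,P,tool=None):
    P=np.atleast_2d(P).astype(float)
    if "rvec" in c:
        X=P@cv2.Rodrigues(c["rvec"])[0].T+c["tvec"]
    else:
        T=c["tool_from_camera"];p,Rt=tool
        X=((P-p)@Rt-T[:3,3])@T[:3,:3]
    s=X[:,:2]/X[:,2:];r2=(s**2).sum(1,keepdims=True);s=s*(1+c["k1"]*r2)
    return np.c_[s[:,0]*c["fx"]+c["cx"],s[:,1]*c["fy"]+c["cy"]]
def tri(rs):
    A=0;b=0
    for o,d in rs:
        d=d/np.linalg.norm(d);M=np.eye(3)-np.outer(d,d);A=A+M;b=b+M@o
    return np.linalg.solve(A,b)
E
python3 - <<'E'
from workcell import *
from h import *
T=camera("top");S=camera("scene")
cr=lambda x,y,ox,oy:((x+.5)/5-.5+ox,(y+.5)/5-.5+oy)
for n,t,s,z in (("pin cap",(251,357),(687,172),.133),("L rim",(262,112),(458,385),.099),("R rim",(562,85),(160,205),.099)):
    a=ray(T,*cr(*t,240,175));b=ray(S,*cr(*s,250,150))
    print(n,tri([a,b]).round(4),atz(*a,z).round(4),atz(*b,z).round(4))
def tp(u,v,z):return atz(*ray(T,u,v),z).round(4)
for n,p,z in(("L flange",(267,143),.009),("R flange",(555,118),.009),("mat1",(137,29),.004),("mat2",(724,34),.004),("mat3",(730,260),.004),("mat4",(131,254),.004),
  ("st1",(198,306),.05),("st2",(330,315),.05),("st3",(323,452),.05),("st4",(190,440),.05),("black",(90,350),.1),("purple",(110,490),.127),("orange",(300,515),.127)):
    print(n,tp(*cr(*p,240,175),z))
for n,p,z in(("tray",(176,206),.014),("tray",(244,206),.014),("tray",(244,269),.014),("tray",(174,269),.014),("pan",(411,202),.05),("pan",(483,202),.05),("pan",(487,269),.05),("pan",(411,269),.05)):print(n,tp(*p,z))
E
```

```text
pin cap [0.4547 0.0975 0.1304] [0.4551 0.0962 0.133 ] [0.4565 0.1004 0.133 ]
L rim [0.5983 0.092  0.0962] [0.5991 0.0899 0.099 ] [0.5991 0.0958 0.099 ]
R rim [ 0.6103 -0.0806  0.0959] [ 0.6105 -0.0815  0.099 ] [ 0.6118 -0.0766  0.099 ]
L flange [0.6    0.0916 0.009 ]
R flange [ 0.611  -0.0834  0.009 ]
mat1 [0.6746 0.1705 0.004 ]
mat2 [ 0.6622 -0.1894  0.004 ]
mat3 [ 0.5221 -0.1856  0.004 ]
mat4 [0.5348 0.1747 0.004 ]
st1 [0.4957 0.1311 0.05  ]
st2 [0.4885 0.0546 0.05  ]
st3 [0.4095 0.0602 0.05  ]
st4 [0.4183 0.1364 0.05  ]
black [0.4654 0.1876 0.1   ]
purple [0.3858 0.1735 0.127 ]
orange [0.3698 0.0712 0.127 ]
tray [0.5993 0.4434 0.014 ]
tray [0.5941 0.2391 0.014 ]
tray [0.4053 0.238  0.014 ]
tray [0.4107 0.4428 0.014 ]
pan [ 0.5861 -0.2573  0.05  ]
pan [ 0.5807 -0.4677  0.05  ]
pan [ 0.3855 -0.4606  0.05  ]
pan [ 0.3906 -0.2447  0.05  ]
```

Call:
arm_command(moves=[[0.4,0.9,0.08,0,0,-0.024,1],[0.4,0.9,0.08,0,0,-0.024,1],[0.4,0.9,0.08,0,0,0,1],[0.4,0.9,0.08,0,0,0,1],[0.4,0.9,0.08,0,0,0,1],[0.4,0.9,0.08,0,0,0,1],[0.4,0.9,0.08,0,0,0,1],[0.4,0.9,0.08,0,0,0,1],[0.4,0.9,0.08,0,0,0,1],[0.4,0.9,0.08,0,0,0,1],[0.4,0.9,0,0,0,0,1],[0,0,0,0,0,0,1]])

```text
t: 1.75
position: [0.438, 0.063, 0.2565]
ee_rot: [[-1.0, 0.01, -0.017], [0.017, -0.0, -1.0], [-0.01, -1.0, 0.0]]
force: [0.6, -1.9, -0.6]
gripper_width: 0.0855
```

```bash
cat > w.py <<'E'
import sys,pickle
from workcell import *
from h import *
n=sys.argv[1]
s=sense();c=camera("wrist");cv2.imwrite(f"pics/{n}.png",c["image"][:,:,::-1])
pickle.dump((s,c),open(f"pics/{n}.pkl","wb"))
print(s["t"],s["position"].round(4),s["ee_rot"].round(4).tolist(),s["force"].round(2),s["gripper_width"].round(4),s["joints"].round(1))
E
python3 w.py w1
```

```text
Traceback (most recent call last):
  File "w.py", line 7, in <module>
    print(s["t"],s["position"].round(4),s["ee_rot"].round(4).tolist(),s["force"].round(2),s["gripper_width"].round(4),s["joints"].round(1))
                                                                                          ^^^^^^^^^^^^^^^^^^^^^^^^
AttributeError: 'float' object has no attribute 'round'
```

View pics/w1.png

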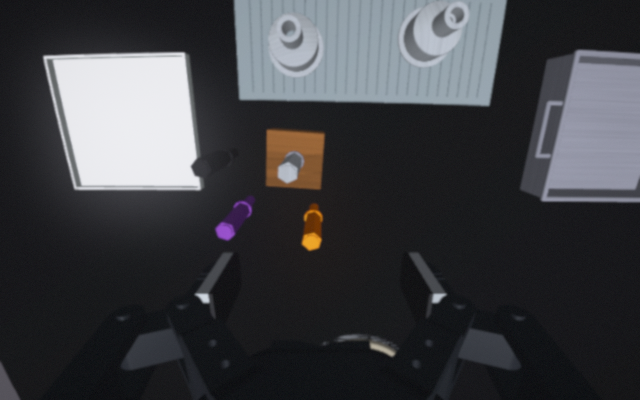

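The wrist view shows the silver pin cap at (288,173), the left rim at (289,28) and the right rim at (457,14). I'll enlarge these.

```bash
sed -i 's/s\["gripper_width"\].round(4)/round(s["gripper_width"],4)/' w.py; python3 - <<'E'
import cv2,numpy as np
t=cv2.imread("pics/w1.png")
a=cv2.resize(t[125:200,250:350],None,fx=8,fy=8,interpolation=cv2.INTER_CUBIC)
cv2.imwrite("pics/w1a.png",a[:600])
b=cv2.resize(t[0:70,260:480],None,fx=3.6,fy=3.6,interpolation=cv2.INTER_CUBIC)
L=cv2.resize(t[10:50,270:310],None,fx=10,fy=10,interpolation=cv2.INTER_CUBIC)
R=cv2.resize(t[0:40,437:477],None,fx=10,fy=10,interpolation=cv2.INTER_CUBIC)
cv2.imwrite("pics/w1b.png",np.hstack([L,R]))
E
```

```text
(no output)
```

View pics/w1a.png

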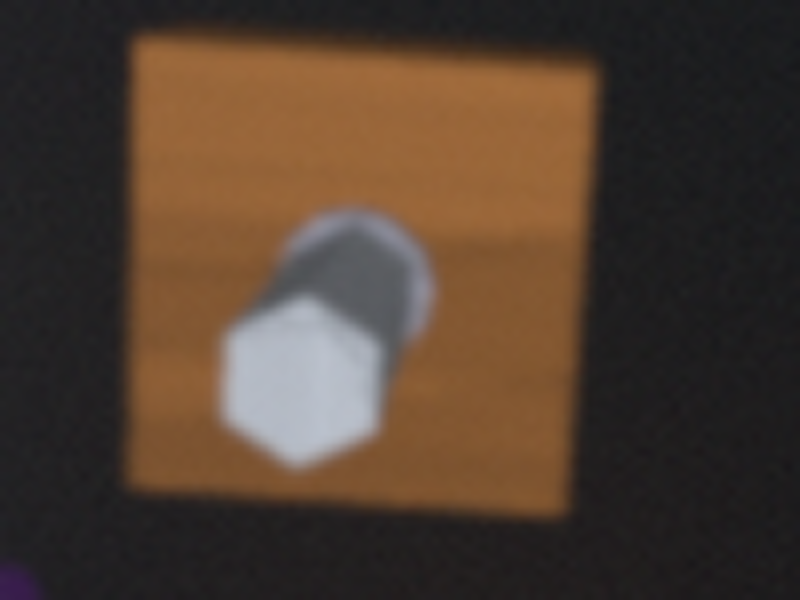

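View pics/w1b.png

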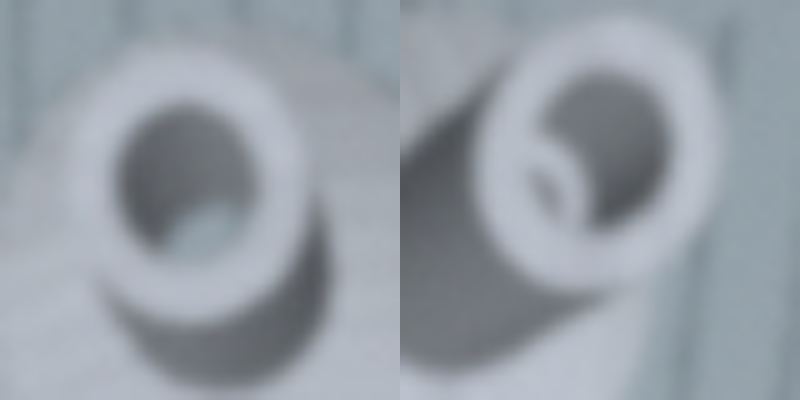

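The left bore shows the mat through it, so it looks clear. The right bore shows a ledge with a small hole. The pin will confirm both.

```bash
python3 - <<'E'
import pickle
from h import *
s,c=pickle.load(open("pics/w1.pkl","rb"));tl=(s["position"],s["ee_rot"]);print(tl)
f=lambda x,y,k,ox,oy:((x+.5)/k-.5+ox,(y+.5)/k-.5+oy)
H=np.array([atz(*ray(c,*f(x,y,8,250,125),tl),.133) for x,y in((307,296),(380,345),(378,432),(298,468),(222,420),(225,335))])
print(H.round(4),H.mean(0))
e=np.roll(H,-1,0)-H;print(np.linalg.norm(e,axis=1),(np.degrees(np.arctan2(e[:,1],e[:,0]))%60).round(1))
for n,p in(("L",(270+18.8-.45,10+18.1-.45)),("R",(437+19.8-.45,15.2-.45))):
    print(n,atz(*ray(c,*p,tl),.099))
for p in((133,35),(600,60),(568,520),(125,490)):print(atz(*ray(c,*f(*p,8,250,125),tl),.05).round(4))
E
```

```text
(array([0.43801297, 0.06302153, 0.25654534]), array([[-9.99800156e-01,  1.00703165e-02, -1.72695134e-02],
       [ 1.72657877e-02, -4.56796068e-04, -9.99850831e-01],
       [-1.00767030e-02, -9.99949189e-01,  2.82832833e-04]]))
[[0.4674 0.0952 0.133 ]
 [0.4607 0.086  0.133 ]
 [0.4491 0.0867 0.133 ]
 [0.4443 0.0976 0.133 ]
 [0.4511 0.1073 0.133 ]
 [0.4624 0.1062 0.133 ]] [0.45583075 0.0965224  0.133     ]
[0.01138109 0.01169176 0.01186031 0.01183083 0.01141918 0.01207194] [54.4 56.3 53.5 55.4 54.5 54.1]
L [0.60054732 0.09208548 0.099     ]
R [ 0.61090319 -0.08058025  0.099     ]
[0.4967 0.1313 0.05  ]
[0.4914 0.0555 0.05  ]
[0.4139 0.062  0.05  ]
[0.4206 0.1382 0.05  ]
```

Call:
arm_command(moves=[[0.15,0.3,-0.2,0,0.0016,-0.006,1],[0.15,0.3,-0.6,0,0,-0.006,1],[0,0,-0.8,0,0,0,1],[0,0,0,0,0,0,1],[0,0,0,0,0,0,1]])

```text
t: 2.42
position: [0.4556, 0.091, 0.1609]
ee_rot: [[-0.994, 0.002, -0.105], [0.105, -0.006, -0.994], [-0.003, -1.0, 0.006]]
force: [-0.2, -0.5, -0.2]
gripper_width: 0.0851
```

```bash
python3 w.py w2
```

```text
2.425 [0.4556 0.091  0.1609] [[-0.9945, 0.0023, -0.1052], [0.1052, -0.0061, -0.9944], [-0.0029, -1.0, 0.0059]] [-0.19 -0.51 -0.21] 0.0851 [  3.    8.2 103.4  -0.4  68.3  99.2]
```

View pics/w2.png

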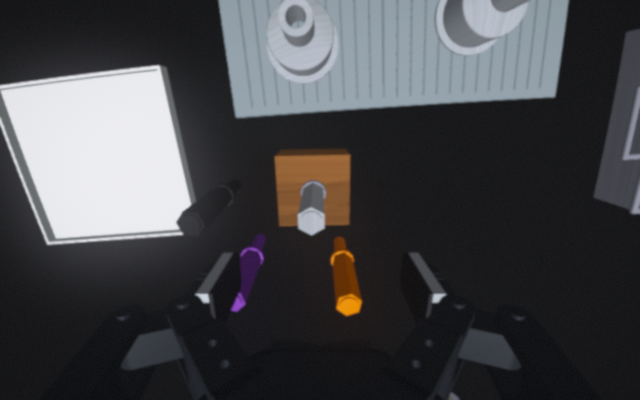

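Call:
arm_command(moves=[[0,0.1,-0.3,0.001,0.0004,0.002,1],[0,0,-0.6,0,0,0,1],[0,0,-0.4,0,0,0,1],[0,0,0,0,0,0,1]])

```text
t: 2.98
position: [0.4623, 0.0953, 0.0897]
ee_rot: [[-0.995, 0.017, -0.095], [0.095, 0.001, -0.995], [-0.017, -1.0, -0.002]]
force: [-0.4, 0.7, -0.2]
gripper_width: 0.0854
```

```bash
python3 w.py w3
```

```text
2.975 [0.4623 0.0953 0.0897] [[-0.9953, 0.017, -0.0954], [0.0954, 0.0007, -0.9954], [-0.0169, -0.9999, -0.0023]] [-0.41  0.66 -0.22] 0.0854 [  3.2  12.4 109.6  -0.   57.   98.7]
```

View pics/w3.png

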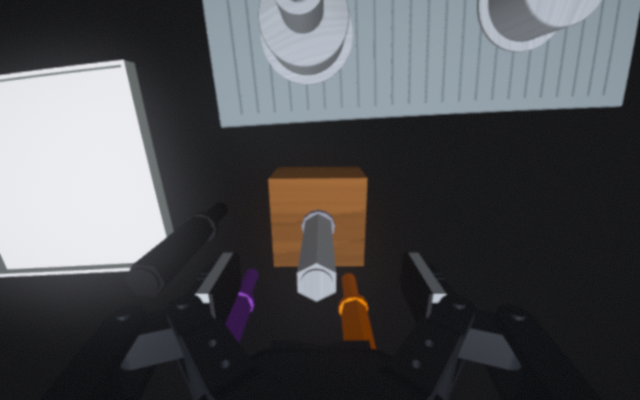

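Call:
arm_command(moves=[[-0.11,0.02,-0.17,0,0.0027,0,1],[0,0,0,0,0,0,1]])

```text
t: 3.28
position: [0.4586, 0.0965, 0.0827]
ee_rot: [[-0.995, 0.007, -0.096], [0.096, 0.001, -0.995], [-0.007, -1.0, -0.002]]
force: [0.3, 0.1, -0.4]
gripper_width: 0.0854
```

Call:
arm_command(moves=[[-0.06,0,-0.08,0,0.0015,0,1],[-0.02,0,-0.02,0,0.0004,0,1],[0,0,0,0,0,0,0.4]], squeeze=50)

```text
t: 3.65
position: [0.4542, 0.0967, 0.0773]
ee_rot: [[-0.995, -0.004, -0.096], [0.096, 0.001, -0.995], [0.004, -1.0, -0.001]]
force: [0.7, 0.2, -0.3]
gripper_width: 0.0699
```

```bash
python3 w.py w4
```

```text
3.65 [0.4542 0.0967 0.0773] [[-0.9954, -0.0037, -0.0956], [0.0956, 0.0012, -0.9954], [0.0038, -1.0, -0.0008]] [ 0.72  0.2  -0.26] 0.0699 [3.300e+00 1.320e+01 1.106e+02 1.000e-01 5.640e+01 9.880e+01]
```

View pics/w4.png

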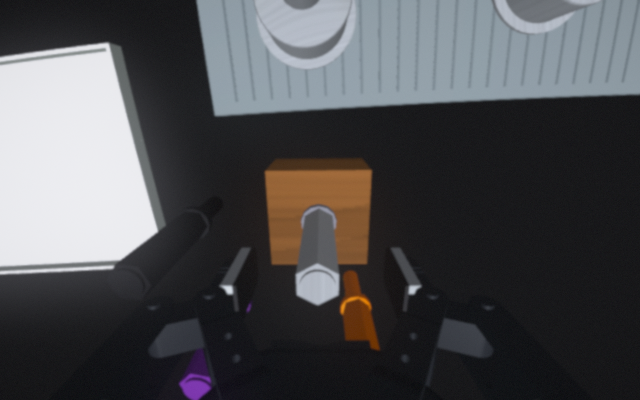

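Call:
arm_command(moves=[[0.015,0,0,0,-0.0008,0,0.3],[0,0,0,0,0,0,0],[0,0,0,0,0,0,0],[0,0,0,0,0,0,0],[0,0,0,0,0,0,0],[0,0,0,0,0,0,0]], squeeze=50)

```text
t: 4.45
position: [0.4553, 0.0966, 0.0774]
ee_rot: [[-0.995, 0.002, -0.095], [0.095, 0.001, -0.995], [-0.002, -1.0, -0.001]]
force: [-0.3, -0.6, 1.3]
gripper_width: 0.019
```

```bash
python3 w.py w5
```

```text
4.45 [0.4553 0.0966 0.0774] [[-0.9954, 0.0019, -0.0954], [0.0954, 0.0011, -0.9954], [-0.0018, -1.0, -0.0012]] [-0.33 -0.61  1.27] 0.019 [3.400e+00 1.310e+01 1.107e+02 1.000e-01 5.610e+01 9.880e+01]
```

View pics/w5.png

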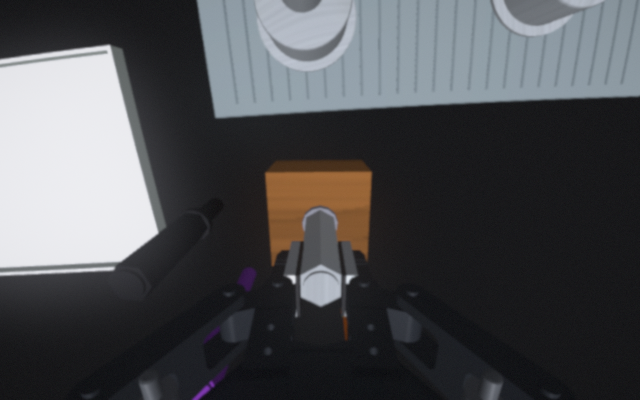

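Call:
arm_command(moves=[[0,0,0.2,0,0,0,0],[0,0,0.35,0,0,0,0],[0,0,0.4,0,0,0,0],[0,0,0.4,0,0,0,0],[0,0,0.4,0,0,0,0],[0,0,0.4,0,0,0,0],[0,0,0,0,0,0,0]])

```text
t: 5.38
position: [0.4539, 0.0967, 0.2133]
ee_rot: [[-0.995, 0.002, -0.095], [0.095, 0.001, -0.995], [-0.002, -1.0, -0.002]]
force: [0.3, 1.3, -2.0]
gripper_width: 0.019
```

```bash
python3 w.py w6
```

```text
5.375 [0.4539 0.0967 0.2133] [[-0.9954, 0.002, -0.0954], [0.0954, 0.0013, -0.9954], [-0.0018, -1.0, -0.0015]] [ 0.34  1.34 -2.01] 0.019 [ 3.4  5.9 98.3  0.1 75.7 98.8]
```

View pics/w6.png

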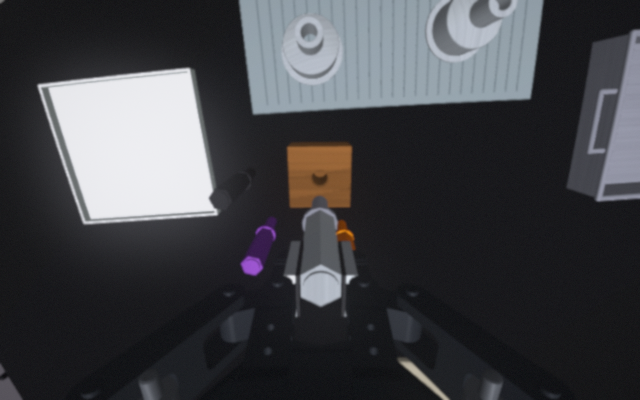

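```bash
python3 - <<'E'
import cv2,numpy as np
t=cv2.imread("pics/w6.png")
A=cv2.resize(t[185:310,270:370],None,fx=6,fy=6,interpolation=cv2.INTER_CUBIC)[:600]
A=cv2.resize(t[185:260,280:360],None,fx=7,fy=7,interpolation=cv2.INTER_CUBIC)
cv2.imwrite("pics/w6a.png",A)
L=cv2.resize(t[15:55,290:330],None,fx=10,fy=10,interpolation=cv2.INTER_CUBIC)
R=cv2.resize(t[265:305,300:340],None,fx=10,fy=10,interpolation=cv2.INTER_CUBIC)
cv2.imwrite("pics/w6b.png",np.hstack([L,R]))
E
```

```text
(no output)
```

View pics/w6a.png

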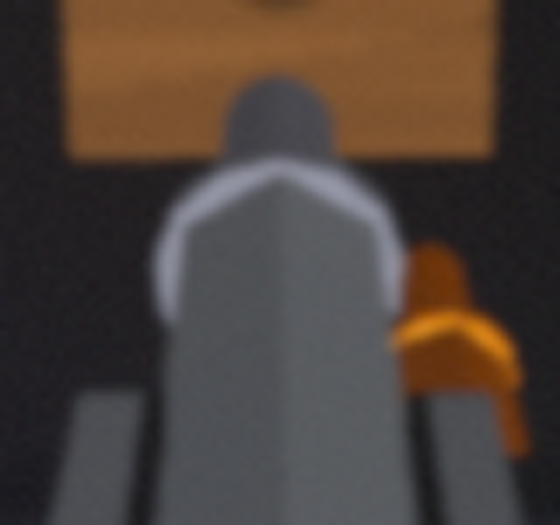

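View pics/w6b.png

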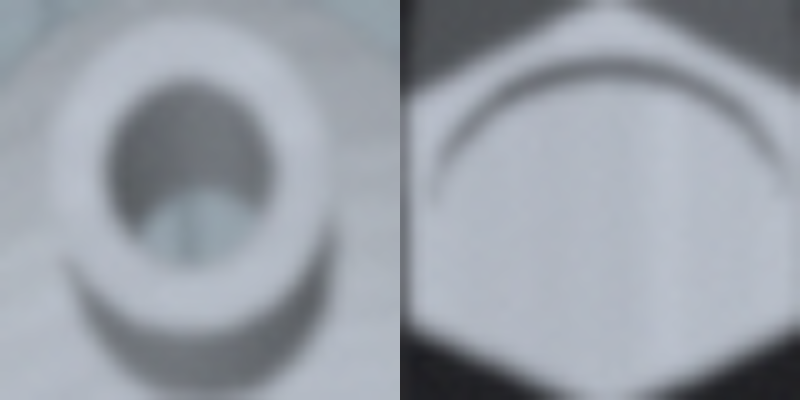

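```bash
python3 - <<'E'
import pickle
from h import *
s,c=pickle.load(open("pics/w6.pkl","rb"));tl=(s["position"],s["ee_rot"])
a=np.linspace(0,2*np.pi,721)
def circ(x0,z0,y,r): return (tl[0]+np.c_[x0+r*np.cos(a),np.full_like(a,y),z0+r*np.sin(a)]@tl[1].T)
tipy=.0714
def feat(x0,z0,ty=tipy):
    tip=np.r_[proj(c,circ(x0,z0,ty,.006),tl),proj(c,circ(x0,z0,ty-.001,.007),tl)]
    col=np.r_[proj(c,circ(x0,z0,ty-.044,.013),tl),proj(c,circ(x0,z0,ty-.050,.013),tl)]
    return tip[:,1].min(),tip[:,0].min(),tip[:,0].max(),col[:,1].min(),col[:,0].min(),col[:,0].max()
def hexc(x0,z0,ty=tipy,y=.125):
    b=np.radians(np.arange(0,360,60))
    return proj(c,tl[0]+np.c_[x0+.0115*np.cos(b),np.full(6,ty-y),z0+.0115*np.sin(b)]@tl[1].T,tl)
f=lambda x,y:(280+(x+.5)/7-.5,185+(y+.5)/7-.5)
print("meas tip v",f(0,77)[1],"u",f(225,0)[0],f(333,0)[0],"col v",f(0,157)[1],"u",f(157,0)[0],f(405,0)[0])
for x0 in(-.004,-.002,0,.002):
    print(x0,np.round(feat(x0,0),1),np.round(hexc(x0,0),1).tolist())
print("meas hex top", 300+20.5-.45, 265-.4, "bottom v ~",265+39.8)
# left rim
u,v=290+19.0-.45,15+17.4-.45
print("rim L",atz(*ray(c,u,v,tl),.099))
E
```

```text
meas tip v 195.57142857142858 u 311.7142857142857 327.14285714285717 col v 207.0 u 302.0 337.42857142857144
-0.004 [191.1 311.2 327.  199.7 300.8 336.9] [[318.1, 300.4], [339.2, 290.2], [339.7, 269.0], [317.9, 257.9], [296.2, 269.0], [296.9, 290.2]]
-0.002 [193.3 311.2 327.  202.3 300.8 336.9] [[318.1, 303.8], [339.1, 293.8], [339.6, 272.8], [318.0, 261.8], [296.4, 272.8], [297.0, 293.8]]
0 [195.5 311.3 327.  204.9 300.9 336.8] [[318.1, 307.3], [339.0, 297.3], [339.5, 276.5], [318.0, 265.7], [296.5, 276.5], [297.2, 297.3]]
0.002 [197.6 311.3 327.  207.5 300.9 336.8] [[318.1, 310.6], [338.9, 300.8], [339.4, 280.2], [318.0, 269.5], [296.6, 280.2], [297.3, 300.8]]
meas hex top 320.05 264.6 bottom v ~ 304.8
rim L [0.60020639 0.09231427 0.099     ]
```

Call:
arm_command(moves=[[0.3,0,0,0,0,0,0],[0.5,-0.02,0,0,0,0,0],[0.5,-0.02,-0.1,0,0,0,0],[0.5,-0.02,-0.1,0,0,0,0],[0.4,-0.02,-0.1,0,0,0,0],[0.2,0,0,0,0,0,0],[0,0,0,0,0,0,0]])

```text
t: 6.3
position: [0.6035, 0.0911, 0.1837]
ee_rot: [[-0.995, -0.012, -0.096], [0.096, 0.001, -0.995], [0.012, -1.0, 0.001]]
force: [-0.0, -0.5, -1.0]
gripper_width: 0.0191
```

```bash
python3 w.py w7
```

```text
6.3 [0.6035 0.0911 0.1837] [[-0.9953, -0.0123, -0.0959], [0.0959, 0.0006, -0.9954], [0.0123, -0.9999, 0.0005]] [-0.03 -0.48 -1.02] 0.0191 [ 2.  20.  83.4  0.1 77.2 97.5]
```

View pics/w7.png

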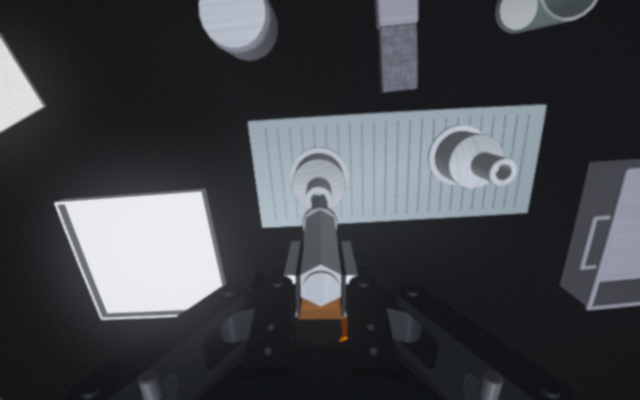

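Call:
arm_command(moves=[[-0.06,0.02,0,0,-0.002,0,0],[-0.02,0.01,0,0,-0.0007,0,0],[0,0,0,0,0,0,0]])

```text
t: 6.72
position: [0.5952, 0.0934, 0.1847]
ee_rot: [[-0.995, 0.005, -0.095], [0.095, 0.001, -0.995], [-0.004, -1.0, -0.001]]
force: [-0.7, 1.1, -0.9]
gripper_width: 0.0188
```

```bash
python3 w.py w8; python3 - <<'E'
import cv2,numpy as np
t=cv2.imread("pics/w8.png")
cv2.imwrite("pics/w8a.png",cv2.resize(t[160:235,280:360],None,fx=8,fy=8,interpolation=cv2.INTER_CUBIC))
E
```

```text
6.725 [0.5952 0.0934 0.1847] [[-0.9954, 0.0046, -0.0953], [0.0953, 0.0007, -0.9955], [-0.0045, -1.0, -0.0012]] [-0.72  1.09 -0.92] 0.0188 [ 2.3 18.8 85.2  0.  75.8 97.7]
```

View pics/w8a.png

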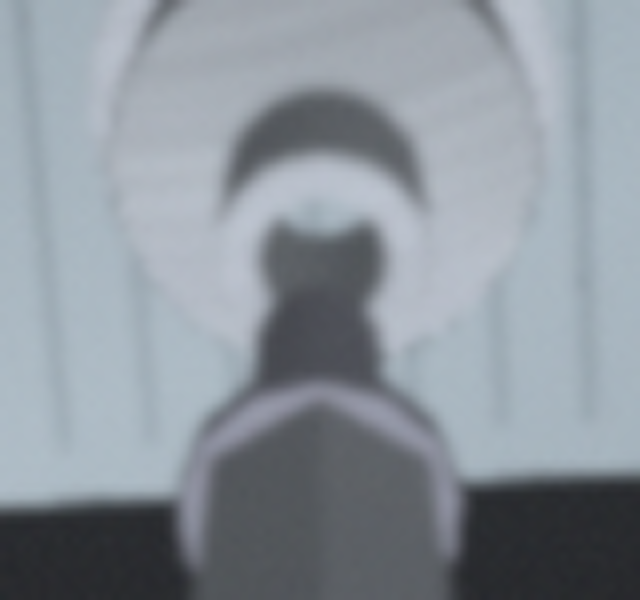

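Call:
arm_command(moves=[[0.07,-0.01,0,0,0.0006,0,0],[0,0,0,0,0,0,0],[0,0,0,0,0,0,0]])

```text
t: 7.15
position: [0.6001, 0.0927, 0.1854]
ee_rot: [[-0.995, 0.002, -0.095], [0.095, 0.001, -0.995], [-0.002, -1.0, -0.001]]
force: [0.2, 0.5, -1.1]
gripper_width: 0.0192
```

```bash
python3 w.py w9; python3 - <<'E'
import cv2,numpy as np
from workcell import *
t=cv2.imread("pics/w9.png")
A=cv2.resize(t[160:235,290:350],None,fx=8,fy=8,interpolation=cv2.INTER_CUBIC)
sc=camera("scene")["image"][:,:,::-1]
cv2.imwrite("pics/s9.png",sc)
B=cv2.resize(sc[180:240,320:360],None,fx=8,fy=8,interpolation=cv2.INTER_CUBIC)
B=cv2.copyMakeBorder(B,0,600-B.shape[0],0,0,cv2.BORDER_CONSTANT)
cv2.imwrite("pics/w9a.png",np.hstack([A,B]))
E
```

```text
7.15 [0.6001 0.0927 0.1854] [[-0.9955, 0.002, -0.0952], [0.0952, 0.0008, -0.9955], [-0.0019, -1.0, -0.0009]] [ 0.21  0.5  -1.12] 0.0192 [ 2.2 19.2 84.4  0.  76.2 97.7]
```

View pics/w9a.png

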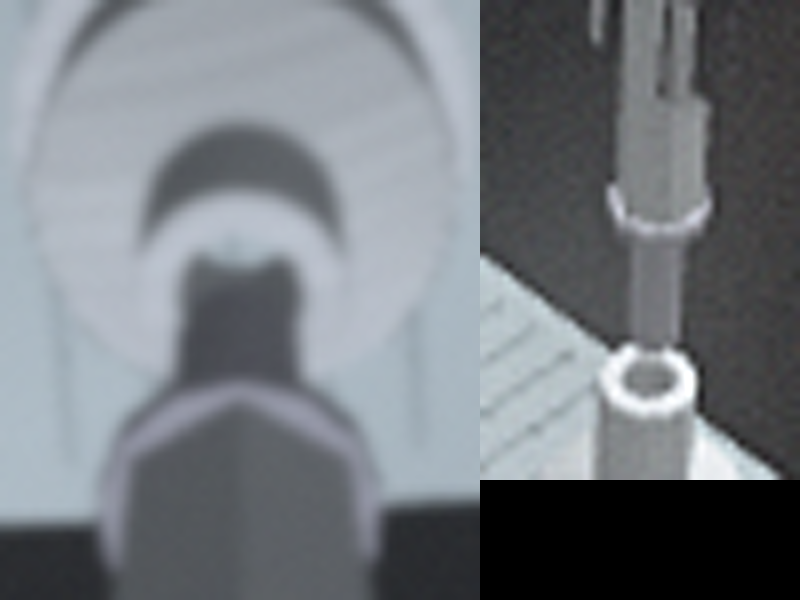

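```bash
python3 - <<'E'
import pickle
from h import *
from workcell import *
s,c=pickle.load(open("pics/w9.pkl","rb"));tl=(s["position"],s["ee_rot"])
S=camera("scene")
a=np.linspace(0,2*np.pi,721)
ci=lambda p,z,r:np.c_[p[0]+r*np.cos(a),p[1]+r*np.sin(a),np.full_like(a,z)]
p=s["position"]
zt=p[2]-.0714
for P in((.5985,.0922),(.6,.0922),(.6015,.0922)):
    q=proj(c,ci(P,.099,.013),tl);b=proj(c,ci(P,.099,.0075),tl)
    print("rim",P,"w apex v",q[:,1].min().round(1),"bore apex",b[:,1].min().round(1),"u",q[:,0].min().round(1),q[:,0].max().round(1),"scene",proj(S,[*P,.099]).round(1))
t=proj(c,ci(p,zt,.006),tl);print("tip v",t[:,1].min(),"u",t[:,0].mean(),"scene",proj(S,[p[0],p[1],zt]))
print("meas rim apex v",160+187.5/8-.5,"bore apex",160+232/8-.5,"u",290+140.5/8-.5,290+348.5/8-.5)
print("scene pin u",320+(657-480.)/8-.45,"rim",320+(649.5-480)/8-.45,180+378.5/8-.5)
P=np.array([.6,.0922,.099])
print("dscene/dx,dy", proj(S,P+[.001,0,0])-proj(S,P),proj(S,P+[0,.001,0])-proj(S,P))
E
```

```text
rim (0.5985, 0.0922) w apex v 186.0 bore apex 191.7 u 306.3 333.7 scene [[340.1 225.6]]
rim (0.6, 0.0922) w apex v 184.5 bore apex 190.2 u 306.1 333.6 scene [[339.6 225.9]]
rim (0.6015, 0.0922) w apex v 182.9 bore apex 188.6 u 305.9 333.5 scene [[339.2 226.3]]
tip v 196.379260276196 u 319.2034670708199 scene [[340.08656579 221.14652988]]
meas rim apex v 182.9375 bore apex 188.5 u 307.0625 333.0625
scene pin u 341.675 rim 340.7375 226.8125
dscene/dx,dy [[-0.32137646  0.24223027]] [[0.3474797  0.24221762]]
```

Call:
arm_command(moves=[[0.02,-0.003,-0.09,0,0.0003,0,0],[0,0,-0.09,0,0,0,0],[0,0,0,0,0,0,0]])

```text
t: 7.68
position: [0.601, 0.0925, 0.1733]
ee_rot: [[-0.995, -0.001, -0.095], [0.095, 0.001, -0.995], [0.001, -1.0, -0.001]]
force: [-1.0, 0.3, -1.9]
gripper_width: 0.0193
```

```bash
cat > v.sh <<'E'
python3 w.py $1; python3 - $1 $2 $3 $4 $5 <<'P'
import cv2,numpy as np,sys
from workcell import *
n=sys.argv[1];u,v,su,sv=map(int,sys.argv[2:6])
t=cv2.imread(f"pics/{n}.png")
A=cv2.resize(t[v-37:v+38,u-30:u+30],None,fx=8,fy=8,interpolation=cv2.INTER_CUBIC)
sc=camera("scene")["image"][:,:,::-1]
B=cv2.resize(sc[sv-37:sv+38,su-20:su+20],None,fx=8,fy=8,interpolation=cv2.INTER_CUBIC)
cv2.imwrite(f"pics/{n}a.png",np.hstack([A,B]))
P
E
bash v.sh w10 320 197 340 217
```

```text
7.675 [0.601  0.0925 0.1733] [[-0.9955, -0.0011, -0.0953], [0.0953, 0.0007, -0.9955], [0.0011, -1.0, -0.0006]] [-0.95  0.28 -1.87] 0.0193 [ 2.2 19.8 85.3  0.  75.  97.6]
```

View pics/w10a.png

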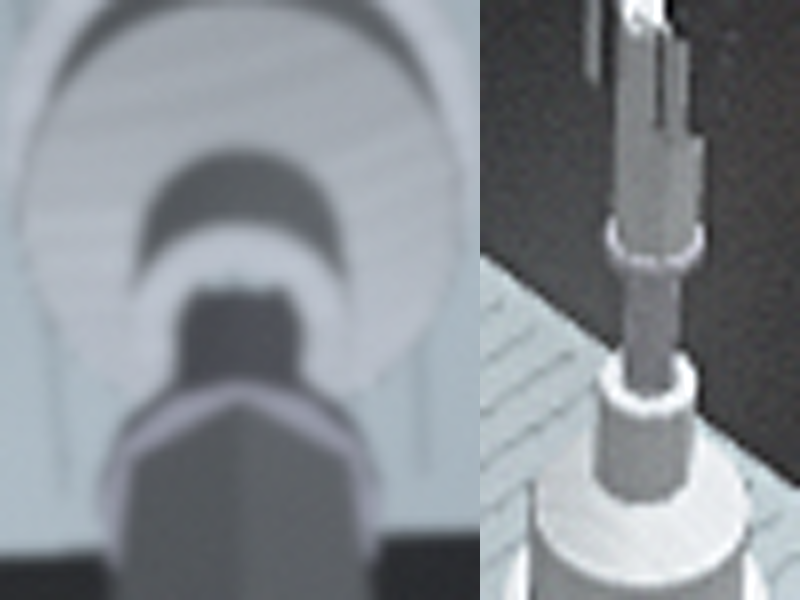

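```bash
python3 - <<'E'
import pickle
from h import *
s,c=pickle.load(open("pics/w10.pkl","rb"));tl=(s["position"],s["ee_rot"])
a=np.linspace(0,2*np.pi,721)
ci=lambda p,z,r:np.c_[p[0]+r*np.cos(a),p[1]+r*np.sin(a),np.full_like(a,z)]
p=s["position"];zt=p[2]-.0714
for x in(.6,.601,.602,.603):
    q=proj(c,ci((x,.0923),.099,.013),tl)[:,1].min();b=proj(c,ci((x,.0923),.099,.0075),tl)[:,1].min();print(x,q,b)
print("tip",proj(c,ci(p,zt,.006),tl)[:,1].min(),proj(c,ci(p,zt+.001,.007),tl)[:,1].min())
f=lambda y:160+(y+.5)/8-.5
print("meas",f(222),f(268),f(285))
E
```

```text
0.6 188.71351477521836 194.62774883464917
0.601 187.63444261496667 193.5632294696213
0.602 186.55271621323547 192.49609093728535
0.603 185.46832925665555 191.42632690885324
tip 196.1538786640121 195.40681506682364
meas 187.3125 193.0625 195.1875
```

Call:
arm_command(moves=[[0.008,-0.006,-0.03,0,0,0,0],[0,0,-0.04,0,0,0,0],[0,0,0,0,0,0,0]])

```text
t: 8.15
position: [0.602, 0.0922, 0.1697]
ee_rot: [[-0.995, 0.001, -0.095], [0.095, 0.001, -0.995], [-0.0, -1.0, -0.001]]
force: [-0.1, 0.1, -1.4]
gripper_width: 0.019
```

Call:
arm_command(moves=[[-0.01,0,-0.04,0,0,0,0],[0,0,-0.04,0,0,0,0],[0,0,0,0,0,0,0]])

```text
t: 8.52
position: [0.6013, 0.0922, 0.1645]
ee_rot: [[-0.995, 0.0, -0.095], [0.095, 0.001, -0.995], [-0.0, -1.0, -0.001]]
force: [-0.1, 0.2, -0.7]
gripper_width: 0.0191
```

Call:
arm_command(moves=[[0,0,-0.06,0,0,0,0],[0,0,-0.06,0,0,0,0],[0,0,-0.06,0,0,0,0],[0,0,0,0,0,0,0]])

```text
t: 9.02
position: [0.6011, 0.0922, 0.1528]
ee_rot: [[-0.995, 0.0, -0.095], [0.095, 0.001, -0.995], [-0.0, -1.0, -0.001]]
force: [-0.2, 0.0, -1.7]
gripper_width: 0.019
```

```bash
bash v.sh w11 320 197 340 217
```

```text
9.025 [0.6011 0.0922 0.1528] [[-0.9954, 0.0001, -0.0953], [0.0953, 0.0008, -0.9954], [-0.0, -1.0, -0.0008]] [-0.17  0.04 -1.71] 0.019 [ 2.1 20.6 87.1  0.  72.3 97.6]
```

View pics/w11a.png

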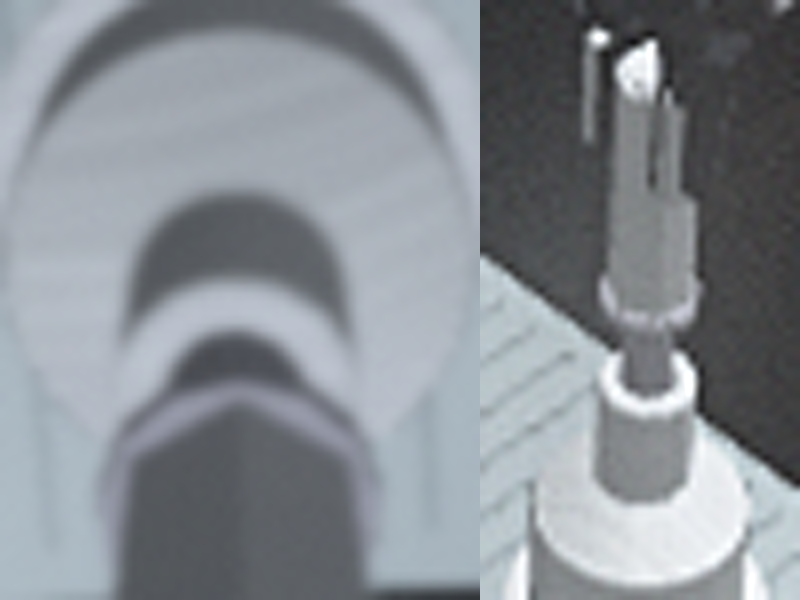

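The pin is in the bore, with about 17 mm inserted and no load. I'll continue gently past the depth where residue would start.

Call:
arm_command(moves=[[0,0,-0.05,0,0,0,0],[0,0,-0.05,0,0,0,0],[0,0,0,0,0,0,0]])

```text
t: 9.5
position: [0.6013, 0.0923, 0.147]
ee_rot: [[-0.995, 0.001, -0.095], [0.095, 0.001, -0.995], [-0.001, -1.0, -0.001]]
force: [0.6, 0.5, -2.3]
gripper_width: 0.0193
```

Call:
arm_command(moves=[[0,0,-0.07,0,0,0,0],[0,0,-0.07,0,0,0,0],[0,0,-0.07,0,0,0,0],[0,0,-0.05,0,0,0,0],[0,0,0,0,0,0,0]])

```text
t: 10.12
position: [0.6013, 0.0923, 0.13]
ee_rot: [[-0.995, 0.001, -0.095], [0.095, 0.001, -0.995], [-0.001, -1.0, -0.001]]
force: [0.2, -0.3, -1.6]
gripper_width: 0.019
```

Call:
arm_command(moves=[[0,0,-0.03,0,0,0,0],[0,0,-0.03,0,0,0,0],[0,0,0,0,0,0,0]])

```text
t: 10.5
position: [0.6014, 0.0924, 0.1265]
ee_rot: [[-0.995, 0.001, -0.095], [0.095, 0.001, -0.995], [-0.001, -1.0, -0.001]]
force: [-0.4, -0.3, -1.3]
gripper_width: 0.0193
```

Call:
arm_command(moves=[[0,0,-0.015,0,0,0,0],[0,0,-0.012,0,0,0,0],[0,0,0,0,0,0,0]])

```text
t: 10.88
position: [0.6015, 0.0924, 0.1265]
ee_rot: [[-0.995, 0.002, -0.095], [0.095, 0.001, -0.995], [-0.002, -1.0, -0.001]]
force: [-0.4, 0.9, -0.2]
gripper_width: 0.0191
```

```bash
bash v.sh w12 320 197 340 217
```

```text
10.875 [0.6015 0.0924 0.1265] [[-0.9955, 0.0022, -0.0951], [0.0951, 0.0011, -0.9955], [-0.0021, -1.0, -0.0013]] [-0.41  0.88 -0.15] 0.0191 [ 2.1 21.6 89.4  0.1 68.8 97.6]
```

View pics/w12a.png

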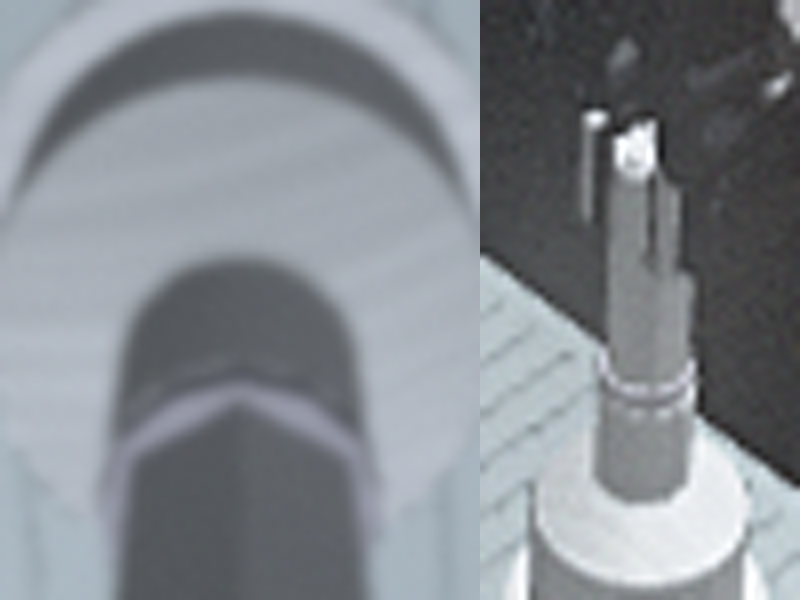

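The collar is seated on the left rim: TCP z stalled at 0.1265 against 0.1264 expected, and both views show contact. The left cup passes. Withdrawing now.

Call:
arm_command(moves=[[0,0,0.1,0,0,0,0],[0,0,0.15,0,0,0,0],[0,0,0.2,0,0,0,0],[0,0,0.2,0,0,0,0],[0,0,0.2,0,0,0,0],[0,0,0.2,0,0,0,0],[0,0,0.1,0,0,0,0],[0,0,0,0,0,0,0]])

```text
t: 11.98
position: [0.6028, 0.0923, 0.2005]
ee_rot: [[-0.995, 0.005, -0.095], [0.095, 0.001, -0.995], [-0.005, -1.0, -0.001]]
force: [-0.5, 0.7, -1.8]
gripper_width: 0.0191
```

Call:
arm_command(moves=[[0.02,-0.3,0,0,0.0003,0,0],[0.02,-0.5,0,0,0,0,0],[0.02,-0.5,0,0,0,0,0],[0.02,-0.5,0,0,0,0,0],[0.02,-0.5,0,0,0,0,0],[0.02,-0.4,0,0,0,0,0],[0,-0.15,0,0,0,0,0],[0,0,0,0,0,0,0],[0,0,0,0,0,0,0]])

```text
t: 13.1
position: [0.6063, -0.0911, 0.1954]
ee_rot: [[-0.995, -0.007, -0.097], [0.097, -0.001, -0.995], [0.007, -1.0, 0.002]]
force: [-0.6, -0.3, -1.6]
gripper_width: 0.0193
```

```bash
bash v.sh w13 320 197 281 175
```

```text
13.1 [ 0.6063 -0.0911  0.1954] [[-0.9953, -0.0069, -0.0969], [0.0969, -0.0011, -0.9953], [0.0067, -1.0, 0.0018]] [-0.6  -0.27 -1.6 ] 0.0193 [-14.9  19.7  82.3  -0.2  78.4  80.7]
```

View pics/w13.png

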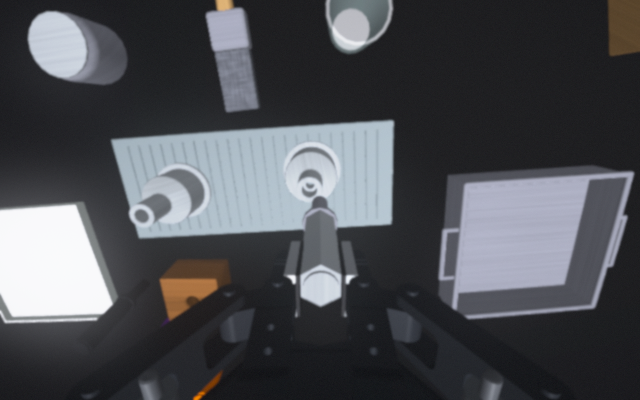

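View pics/w13a.png

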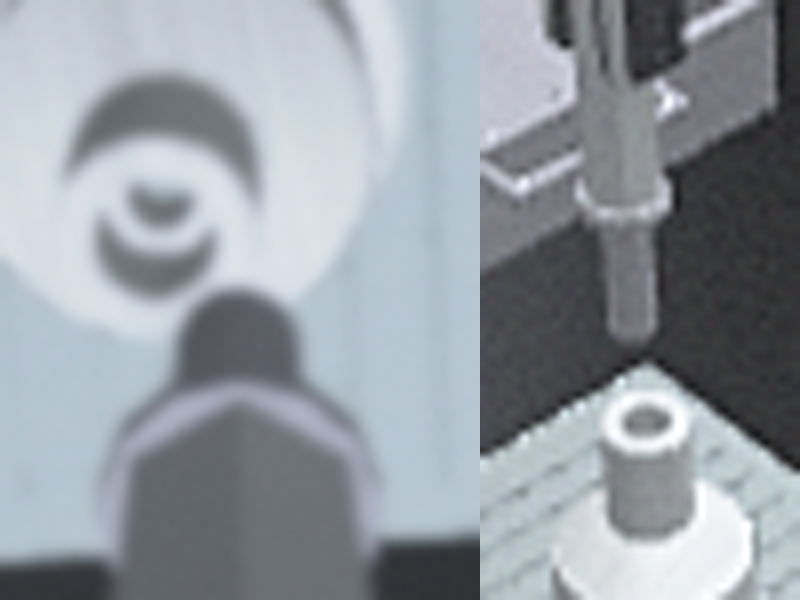

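```bash
python3 - <<'E'
import pickle
from h import *
s,c=pickle.load(open("pics/w13.pkl","rb"));tl=(s["position"],s["ee_rot"])
a=np.linspace(0,2*np.pi,721)
ci=lambda x,y,r:np.c_[x+r*np.cos(a),y+r*np.sin(a),np.full_like(a,.099)]
f=lambda x,y:(290+(x+.5)/8-.5,160+(y+.5)/8-.5)
m=[f(60,0)[0],f(257,0)[0],f(95,0)[0],f(217,0)[0],f(0,128)[1],f(0,298)[1]]
def g(p):
    q=proj(c,ci(*p,.013),tl);b=proj(c,ci(*p,.0075),tl)
    return np.array([q[:,0].min(),q[:,0].max(),b[:,0].min(),b[:,0].max(),q[:,1].min(),b[:,1].max()])-m
r=least_squares(g,[.611,-.08],x_scale=.01);print(r.x,r.fun)
E
```

```text
[ 0.61214947 -0.08202888] [-1.21566734  0.90256264  0.06732234  0.24568382  0.43004707 -0.41552051]
```

Call:
arm_command(moves=[[0.07,0.13,-0.08,0.0002,-0.0009,0,0],[0.03,0.03,-0.06,0,0,0,0],[0,0,0,0,0,0,0],[0,0,0,0,0,0,0]])

```text
t: 13.7
position: [0.6128, -0.0782, 0.1865]
ee_rot: [[-0.996, -0.001, -0.093], [0.093, 0.001, -0.996], [0.001, -1.0, -0.0]]
force: [-0.4, 0.3, -1.0]
gripper_width: 0.0192
```

```bash
bash v.sh w14 320 197 281 183
```

```text
13.7 [ 0.6128 -0.0782  0.1865] [[-0.9956, -0.0007, -0.0932], [0.0932, 0.0006, -0.9956], [0.0007, -1.0, -0.0005]] [-0.43  0.34 -1.02] 0.0192 [-13.7  20.2  82.8   0.   77.1  81.6]
```

View pics/w14a.png

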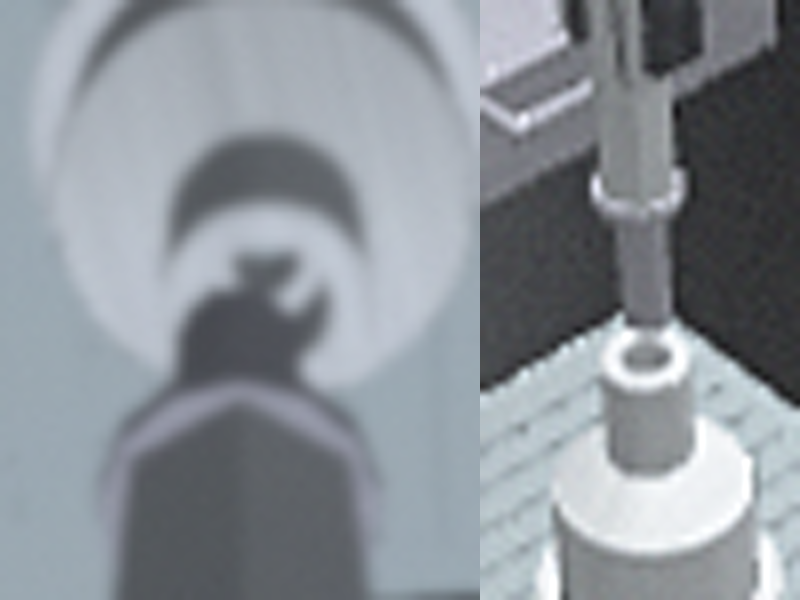

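```bash
cat > fit.py <<'E'
import pickle,sys
from h import *
n=sys.argv[1];l,r_,t=map(float,sys.argv[2:5])
s,c=pickle.load(open(f"pics/{n}.pkl","rb"));tl=(s["position"],s["ee_rot"])
a=np.linspace(0,2*np.pi,721)
ci=lambda x,y,r,z=.099:np.c_[x+r*np.cos(a),y+r*np.sin(a),np.full_like(a,z)]
f=lambda x,y:(290+(x+.5)/8-.5,160+(y+.5)/8-.5)
m=[(f(l,0)[0]+f(r_,0)[0])/2,f(0,t)[1]]
def g(p):
    q=proj(c,ci(*p,.013),tl)
    return np.array([(q[:,0].min()+q[:,0].max())/2,q[:,1].min()])-m
r=least_squares(g,s["position"][:2],x_scale=.01);print(r.x)
print("tip apex pred crop y",(proj(c,ci(*s["position"][:2],.007,s["position"][2]-.0704),tl)[:,1].min()-160+.5)*8-.5,"u",(proj(c,s["position"]-[0,0,.0704],tl)[0,0]-290+.5)*8-.5)
E
python3 fit.py w14 162 371 196; python3 fit.py w10 135 349 222;python3 fit.py w9 140 348 187
```

```text
[ 0.61237488 -0.08159196]
tip apex pred crop y 286.9839851987972 u 236.81302829100105
[0.6012623  0.09192682]
tip apex pred crop y 286.7545205345891 u 236.86677592074193
[0.60146705 0.09186704]
tip apex pred crop y 288.5342893749357 u 237.09080448061195
```

Call:
arm_command(moves=[[-0.01,-0.05,-0.09,0,0,0,0],[0,-0.005,-0.09,0,0,0,0],[0,0,0,0,0,0,0]])

```text
t: 14.18
position: [0.612, -0.0824, 0.1749]
ee_rot: [[-0.996, -0.001, -0.094], [0.094, 0.0, -0.996], [0.001, -1.0, -0.0]]
force: [0.1, -0.1, -1.8]
gripper_width: 0.0193
```

```bash
bash v.sh w15 320 197 281 183
```

```text
14.175 [ 0.612  -0.0824  0.1749] [[-0.9956, -0.0008, -0.0942], [0.0942, 0.0004, -0.9956], [0.0008, -1.0, -0.0003]] [ 0.09 -0.15 -1.85] 0.0193 [-14.1  20.6  83.9   0.   75.6  81.3]
```

View pics/w15a.png

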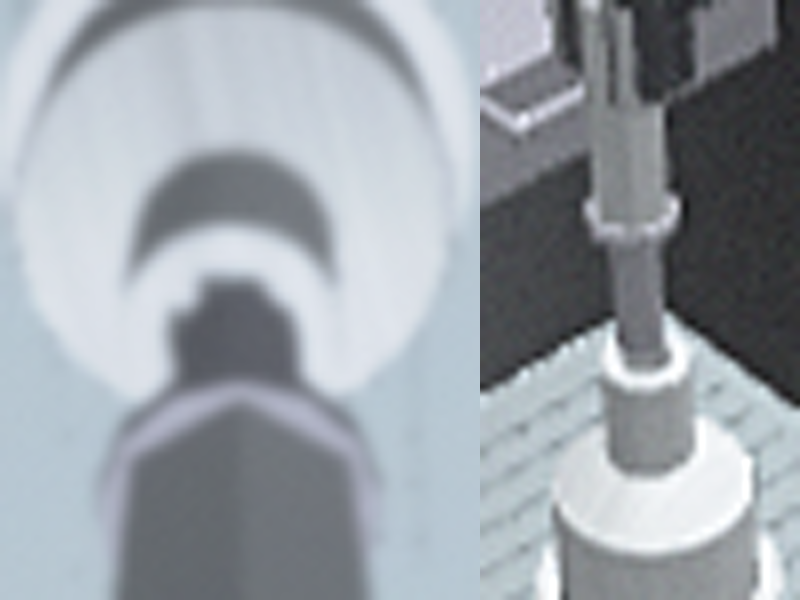

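```bash
python3 fit.py w15 125 338 220
```

```text
[ 0.61214973 -0.08179061]
tip apex pred crop y 286.93961718348646 u 236.68921339120516
```

Call:
arm_command(moves=[[0,0.016,-0.03,0,0,0,0],[0,0,-0.04,0,0,0,0],[0,0,0,0,0,0,0]])

```text
t: 14.65
position: [0.6126, -0.0813, 0.1713]
ee_rot: [[-0.996, 0.001, -0.094], [0.094, 0.0, -0.996], [-0.001, -1.0, -0.0]]
force: [0.1, -0.8, -1.0]
gripper_width: 0.0194
```

Call:
arm_command(moves=[[-0.006,0,-0.03,0,0,0,0],[0,0,-0.03,0,0,0,0],[0,0,0,0,0,0,0]])

```text
t: 15.02
position: [0.6122, -0.0813, 0.1675]
ee_rot: [[-0.996, 0.001, -0.094], [0.094, -0.0, -0.996], [-0.001, -1.0, -0.0]]
force: [-0.2, -0.5, -2.1]
gripper_width: 0.019
```

Tip at 0.096, below the rim height, and no load. Continuing in small steps.

Call:
arm_command(moves=[[0,0,-0.05,0,0,0,0],[0,0,-0.05,0,0,0,0],[0,0,0,0,0,0,0]])

```text
t: 15.4
position: [0.6119, -0.0814, 0.161]
ee_rot: [[-0.996, 0.0, -0.094], [0.094, -0.0, -0.996], [-0.0, -1.0, -0.0]]
force: [-0.2, 0.0, -1.7]
gripper_width: 0.0194
```

```bash
bash v.sh w16 320 197 281 183
```

```text
15.4 [ 0.6119 -0.0814  0.161 ] [[-0.9956, 0.0004, -0.0939], [0.0939, -0.0, -0.9956], [-0.0004, -1.0, -0.0]] [-0.22  0.01 -1.7 ] 0.0194 [-14.   21.   85.2   0.   73.8  81.4]
```

View pics/w16a.png

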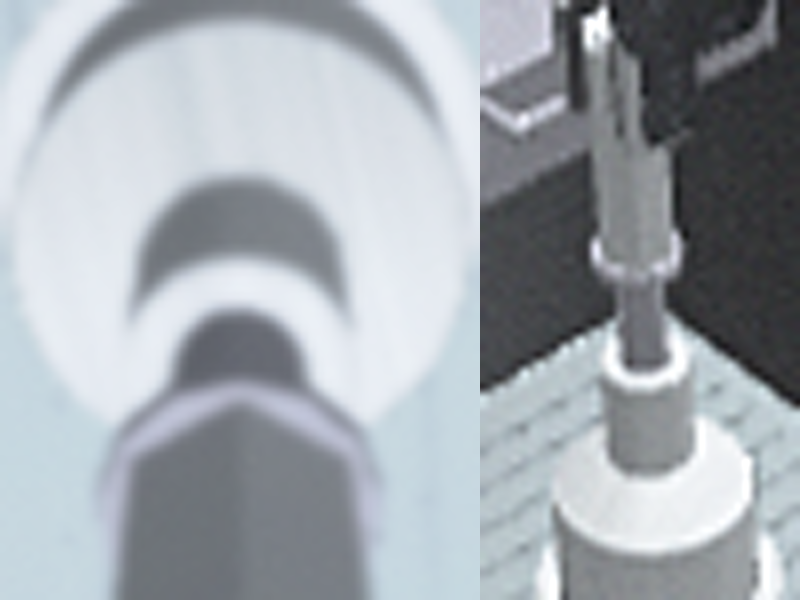

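Call:
arm_command(moves=[[0,0,-0.05,0,0,0,0],[0,0,-0.05,0,0,0,0],[0,0,-0.02,0,0,0,0],[0,0,0,0,0,0,0]])

```text
t: 16.0
position: [0.612, -0.0814, 0.1536]
ee_rot: [[-0.996, 0.001, -0.094], [0.094, -0.0, -0.996], [-0.001, -1.0, 0.0]]
force: [0.0, 1.4, -0.6]
gripper_width: 0.0192
```

Call:
arm_command(moves=[[0,0,-0.03,0,0,0,0],[0,0,-0.02,0,0,0,0],[0,0,0,0,0,0,0]])

```text
t: 16.38
position: [0.612, -0.0814, 0.1505]
ee_rot: [[-0.996, 0.001, -0.094], [0.094, -0.0, -0.996], [-0.001, -1.0, 0.0]]
force: [0.3, 0.6, -1.1]
gripper_width: 0.0192
```

Call:
arm_command(moves=[[0,0,-0.015,0,0,0,0],[0,0,-0.015,0,0,0,0]])

```text
t: 16.62
position: [0.6124, -0.0814, 0.1503]
ee_rot: [[-0.996, 0.002, -0.094], [0.094, -0.001, -0.996], [-0.002, -1.0, 0.0]]
force: [-1.1, 0.7, 4.2]
gripper_width: 0.0189
```

Call:
arm_command(moves=[[0,0,-0.015,0,0,0,0],[0,0,-0.015,0,0,0,0]])

```text
t: 16.88
position: [0.6124, -0.0814, 0.1503]
ee_rot: [[-0.996, 0.004, -0.094], [0.094, -0.001, -0.996], [-0.004, -1.0, 0.001]]
force: [-1.4, 2.1, 6.1]
gripper_width: 0.0193
```

The pin stopped dead at TCP z 0.1503 (residue expected at 0.1504) with about 6 N. The right cup is narrowed. Withdrawing and returning the pin.

Call:
arm_command(moves=[[0,0,0.1,0,0,0,0],[0,0,0.2,0,0,0,0],[0,0,0.25,0,0,0,0],[0,0,0.2,0,0,0,0],[0,0,0,0,0,0,0]])

```text
t: 17.5
position: [0.6134, -0.0816, 0.1981]
ee_rot: [[-0.996, 0.006, -0.094], [0.094, -0.001, -0.996], [-0.006, -1.0, 0.001]]
force: [1.0, 0.2, -1.8]
gripper_width: 0.0195
```

Call:
arm_command(moves=[[-0.2,0.2,0,0,0,0,0],[-0.4,0.5,0,0,0,0,0],[-0.5,0.6,0,0,0,0,0],[-0.5,0.6,0,0,0,0,0],[-0.5,0.6,0,0,0,0,0],[-0.4,0.4,0,0,0,0,0],[0,0,0,0,0,0,0],[0,0,0,0,0,0,0]])

```text
t: 18.5
position: [0.4485, 0.1008, 0.1942]
ee_rot: [[-0.996, -0.004, -0.093], [0.093, 0.003, -0.996], [0.005, -1.0, -0.002]]
force: [0.0, -0.7, -0.8]
gripper_width: 0.0194
```

Call:
arm_command(moves=[[0.1,-0.06,-0.1,-0.0005,-0.0006,0,0],[0,0,-0.25,0,0,0,0],[0,0,-0.3,0,0,0,0],[0,0,-0.15,0,0,0,0],[0,0,0,0,0,0,0],[0,0,0,0,0,0,0]])

```text
t: 19.25
position: [0.4597, 0.0931, 0.1434]
ee_rot: [[-0.995, 0.002, -0.099], [0.099, -0.003, -0.995], [-0.002, -1.0, 0.002]]
force: [-0.5, -0.3, -1.3]
gripper_width: 0.019
```

```bash
bash v.sh w17 320 197 380 205
```

```text
19.25 [0.4597 0.0931 0.1434] [[-0.9951, 0.0018, -0.099], [0.099, -0.0026, -0.9951], [-0.0021, -1.0, 0.0024]] [-0.52 -0.33 -1.32] 0.019 [  3.1   9.4 104.6  -0.2  65.9  98.8]
```

View pics/w17a.png

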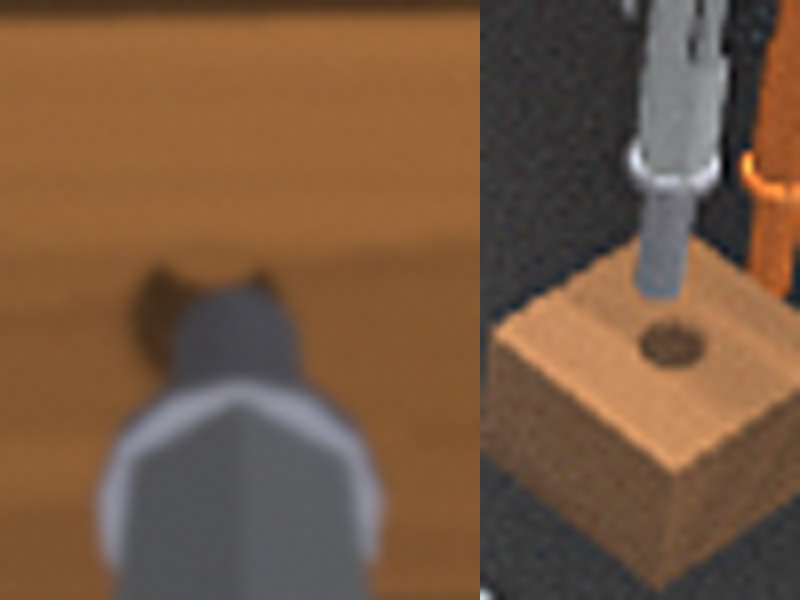

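Call:
arm_command(moves=[[-0.07,0.055,-0.08,0.0003,0.0003,0,0],[-0.01,0.01,-0.08,0,0,0,0],[0,0,0,0,0,0,0],[0,0,0,0,0,0,0]])

```text
t: 19.85
position: [0.4546, 0.0977, 0.1342]
ee_rot: [[-0.995, 0.002, -0.098], [0.098, -0.0, -0.995], [-0.002, -1.0, 0.0]]
force: [0.5, -0.5, -0.6]
gripper_width: 0.0191
```

```bash
bash v.sh w18 320 197 380 205
```

```text
19.85 [0.4546 0.0977 0.1342] [[-0.9952, 0.0019, -0.0981], [0.0981, -0.0004, -0.9952], [-0.0019, -1.0, 0.0002]] [ 0.55 -0.5  -0.57] 0.0191 [  3.6   9.6 105.9  -0.   64.4  99.2]
```

View pics/w18a.png

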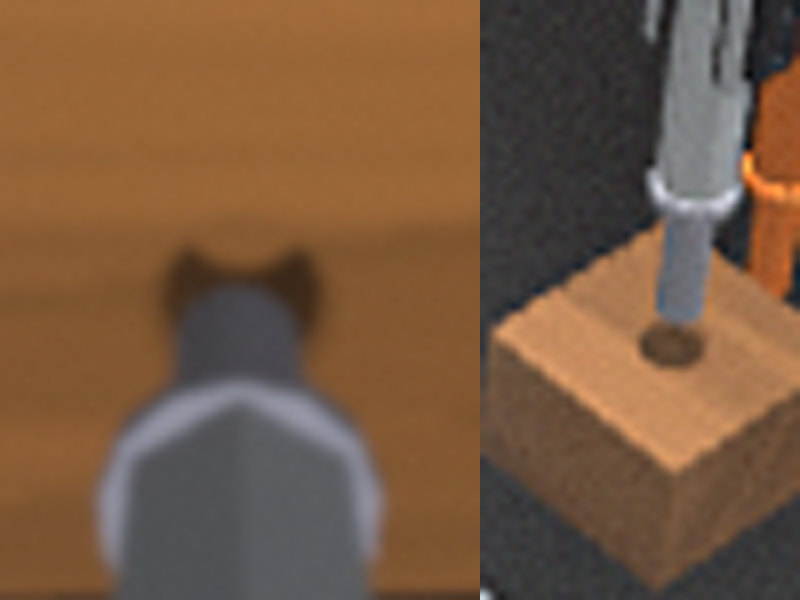

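Call:
arm_command(moves=[[0.015,-0.01,-0.08,0,0,0,0],[0,0,-0.08,0,0,0,0],[0,0,-0.05,0,0,0,0],[0,0,0,0,0,0,0]])

```text
t: 20.45
position: [0.4557, 0.0969, 0.1206]
ee_rot: [[-0.995, 0.002, -0.098], [0.098, -0.0, -0.995], [-0.002, -1.0, 0.0]]
force: [-1.1, -0.1, -2.2]
gripper_width: 0.0189
```

```bash
bash v.sh w19 320 197 380 205
```

```text
20.45 [0.4557 0.0969 0.1206] [[-0.9951, 0.0016, -0.0984], [0.0984, -0.0004, -0.9951], [-0.0016, -1.0, 0.0003]] [-1.09 -0.1  -2.22] 0.0189 [  3.5  10.4 107.   -0.   62.5  99.1]
```

View pics/w19a.png

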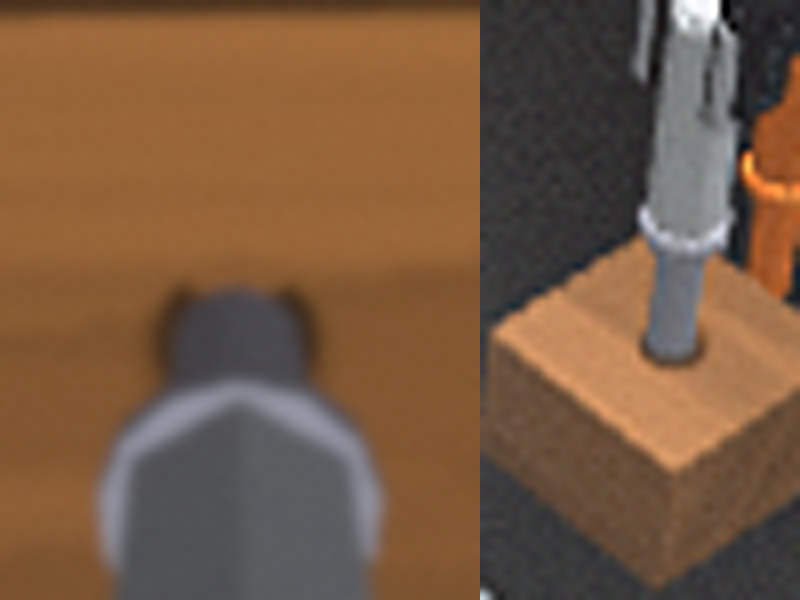

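Call:
arm_command(moves=[[0,0,-0.08,0,0,0,0],[0,0,-0.08,0,0,0,0],[0,0,-0.08,0,0,0,0],[0,0,-0.06,0,0,0,0],[0,0,0,0,0,0,0]])

```text
t: 21.18
position: [0.4559, 0.097, 0.1016]
ee_rot: [[-0.995, 0.002, -0.098], [0.098, -0.0, -0.995], [-0.002, -1.0, 0.0]]
force: [-0.2, -0.2, -1.7]
gripper_width: 0.0191
```

Call:
arm_command(moves=[[0,0,-0.08,0,0,0,0],[0,0,-0.08,0,0,0,0],[0,0,-0.08,0,0,0,0],[0,0,-0.06,0,0,0,0],[0,0,-0.04,0,0,0,0],[0,0,0,0,0,0,0]])

```text
t: 21.92
position: [0.456, 0.097, 0.0798]
ee_rot: [[-0.995, 0.002, -0.098], [0.098, -0.0, -0.995], [-0.002, -1.0, 0.0]]
force: [-0.2, 0.1, -1.9]
gripper_width: 0.0189
```

Call:
arm_command(moves=[[0,0,-0.03,0,0,0,0],[0,0,-0.02,0,0,0,0],[0,0,-0.01,0,0,0,0]])

```text
t: 22.3
position: [0.4564, 0.097, 0.0774]
ee_rot: [[-0.995, 0.003, -0.098], [0.098, -0.0, -0.995], [-0.003, -1.0, -0.0]]
force: [-1.1, -0.5, 5.4]
gripper_width: 0.0191
```

Call:
arm_command(moves=[[0,0,0,0,0,0,0.6],[0,0,0,0,0,0,0.6],[0,0,0,0,0,0,0.6],[0,0,0.15,0,0,0,0.6],[0,0,0.5,0,0,0,0.6],[0,0,0.6,0,0,0,0.6],[0,0,0.6,0,0,0,0.6],[0,0,0,0,0,0,0.6]])

```text
t: 23.3
position: [0.4571, 0.097, 0.1936]
ee_rot: [[-0.995, 0.006, -0.098], [0.098, -0.0, -0.995], [-0.006, -1.0, -0.0]]
force: [0.2, -0.3, -0.9]
gripper_width: 0.0511
```

```bash
bash v.sh w20 320 200 380 205
```

```text
23.3 [0.4571 0.097  0.1936] [[-0.9951, 0.0062, -0.0983], [0.0983, -0.0002, -0.9952], [-0.0062, -1.0, -0.0005]] [ 0.19 -0.33 -0.95] 0.0511 [  3.5   6.8 100.1  -0.   72.7  99.1]
```

View pics/w20.png

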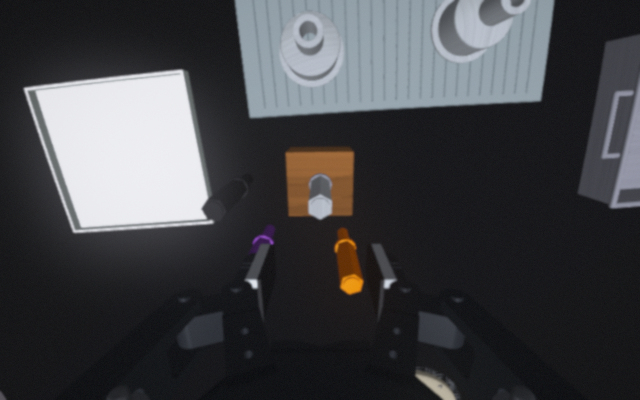

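View pics/w20a.png

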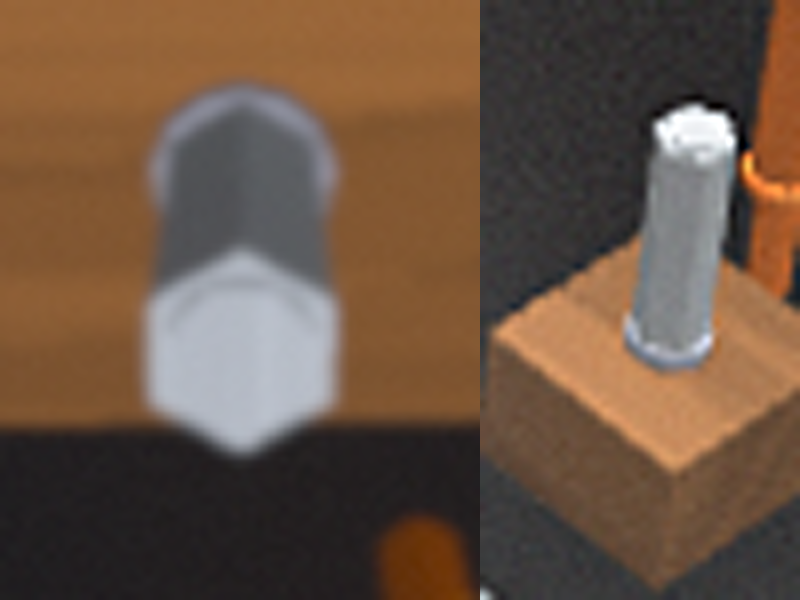

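The pin is back in its block with the collar down on the wood in both views. Next is the left cup, which passed, to be carried by its tube.

Call:
arm_command(moves=[[0.3,-0.02,0,0,0.0006,0,0.7],[0.5,-0.02,0,0,0,0,0.7],[0.5,-0.02,0,0,0,0,0.7],[0.5,-0.02,0,0,0,0,0.7],[0.4,0,-0.2,0,0,0,0.7],[0.1,0,-0.4,0,0,0,0.7],[0,0,-0.2,0,0,0,0.7],[0,0,0,0,0,0,0.7],[0,0,0,0,0,0,0.7]])

```text
t: 24.52
position: [0.6006, 0.0903, 0.1298]
ee_rot: [[-0.995, -0.018, -0.099], [0.099, -0.002, -0.995], [0.018, -1.0, 0.003]]
force: [0.0, 0.2, 0.5]
gripper_width: 0.0597
```

Call:
arm_command(moves=[[0.02,0.03,-0.1,0.0003,-0.0028,0,0.7],[0,0,-0.3,0,-0.0003,0,0.7],[0,0,-0.3,0,0,0,0.7],[0,0,0,0,0,0,0.7],[0,0,0,0,0,0,0.7]])

```text
t: 25.15
position: [0.6028, 0.093, 0.0911]
ee_rot: [[-0.995, 0.012, -0.099], [0.099, 0.001, -0.995], [-0.012, -1.0, -0.002]]
force: [-0.2, 0.0, 1.0]
gripper_width: 0.06
```

```bash
python3 w.py w21
```

```text
25.15 [0.6028 0.093  0.0911] [[-0.9951, 0.0121, -0.0986], [0.0986, 0.0011, -0.9951], [-0.0119, -0.9999, -0.0023]] [-0.16  0.03  1.02] 0.06 [ 2.2 23.2 92.5  0.  63.7 97.9]
```

View pics/w21.png

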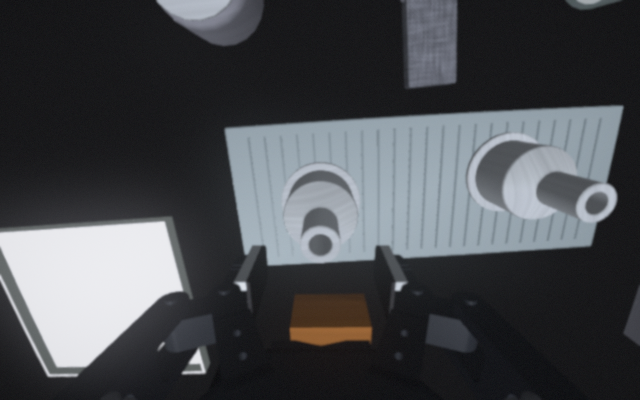

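Call:
arm_command(moves=[[-0.03,-0.01,-0.15,0,0.0018,0,0.7],[-0.01,0,-0.15,0,0.0006,0,0.7],[0,0,-0.06,0,0,0,0.7],[0,0,0,0,0,0,0.7]])

```text
t: 25.7
position: [0.6008, 0.0924, 0.0691]
ee_rot: [[-0.995, -0.002, -0.099], [0.099, 0.001, -0.995], [0.002, -1.0, -0.001]]
force: [-0.7, -0.4, 0.7]
gripper_width: 0.06
```

Good. Closing on the tube.

Call:
arm_command(moves=[[0,0,0,0,0,0,0],[0,0,0,0,0,0,0],[0,0,0,0,0,0,0],[0,0,0,0,0,0,0],[0,0,0,0,0,0,0]], squeeze=60)

```text
t: 26.32
position: [0.6011, 0.0928, 0.0695]
ee_rot: [[-0.995, -0.002, -0.099], [0.099, 0.002, -0.995], [0.002, -1.0, -0.002]]
force: [0.4, -0.2, -0.1]
gripper_width: 0.0219
```

Call:
arm_command(moves=[[0,0,0.1,0,0,0,0],[0,0,0.3,0,0,0,0],[0,0,0.3,0,0,0,0],[0,0,0.2,0,0,0,0],[0,0,0,0,0,0,0]])

```text
t: 26.95
position: [0.5988, 0.0921, 0.1232]
ee_rot: [[-0.995, -0.007, -0.099], [0.099, 0.001, -0.995], [0.007, -1.0, -0.0]]
force: [0.2, -0.8, -2.7]
gripper_width: 0.0221
```

```bash
python3 w.py w22
```

```text
26.95 [0.5988 0.0921 0.1232] [[-0.9951, -0.0074, -0.0989], [0.0989, 0.0008, -0.9951], [0.0074, -1.0, -0.0001]] [ 0.23 -0.83 -2.65] 0.0221 [ 2.1 21.9 89.5  0.1 69.  97.8]
```

View pics/w22.png

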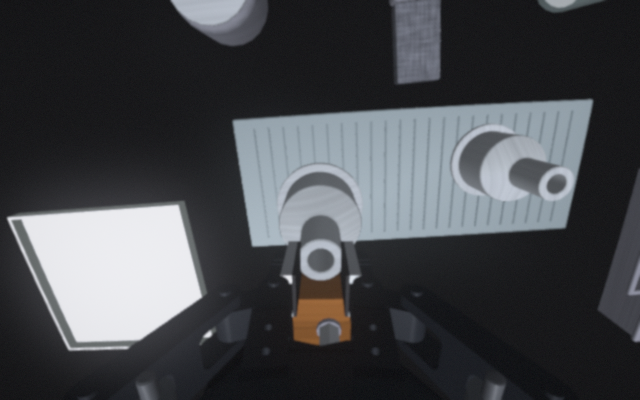

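Call:
arm_command(moves=[[-0.05,0.3,0,0,-0.0006,0,0],[-0.15,0.5,0,0,-0.0006,0,0],[-0.2,0.55,0,0,0,0,0],[-0.25,0.55,0,0,0,0,0],[-0.25,0.55,0,0,0,0,0],[-0.25,0.55,0,0,0,0,0],[-0.2,0.5,0,0,0,0,0],[-0.15,0.4,0,0,0,0,0],[-0.1,0.2,0,0,0,0,0],[0,0,0,0,0,0,0],[0,0,0,0,0,0,0]])

```text
t: 28.38
position: [0.4886, 0.353, 0.1141]
ee_rot: [[-0.995, -0.016, -0.097], [0.097, 0.001, -0.995], [0.016, -1.0, 0.0]]
force: [0.0, 0.6, -3.6]
gripper_width: 0.0219
```

```bash
python3 w.py w23
```

```text
28.375 [0.4886 0.353  0.1141] [[-0.9951, -0.0164, -0.097], [0.097, 0.0012, -0.9953], [0.0165, -0.9999, 0.0004]] [ 0.04  0.64 -3.56] 0.0219 [ 28.9  22.2  90.4   0.6  68.2 124.3]
```

View pics/w23.png

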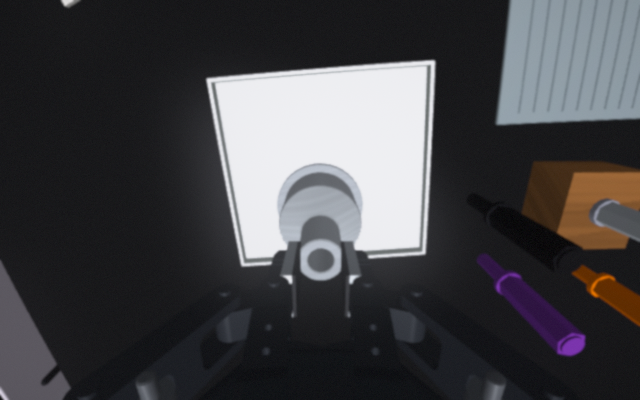

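Call:
arm_command(moves=[[0.15,-0.12,-0.05,0,-0.0024,0,0],[0.05,-0.05,-0.2,0,0,0,0],[0,0,-0.2,0,0,0,0],[0,0,-0.05,0,0,0,0],[0,0,0,0,0,0,0],[0,0,0,0,0,0,0]])

```text
t: 29.18
position: [0.5023, 0.3391, 0.0812]
ee_rot: [[-0.995, -0.002, -0.101], [0.101, 0.0, -0.995], [0.002, -1.0, 0.0]]
force: [0.6, 0.7, -2.8]
gripper_width: 0.0222
```

```bash
python3 w.py w24
```

```text
29.175 [0.5023 0.3391 0.0812] [[-0.9948, -0.0017, -0.1014], [0.1014, 0.0, -0.9948], [0.0017, -1.0, 0.0002]] [ 0.61  0.69 -2.77] 0.0222 [ 27.4  23.8  93.    0.   63.3 123.2]
```

View pics/w24.png

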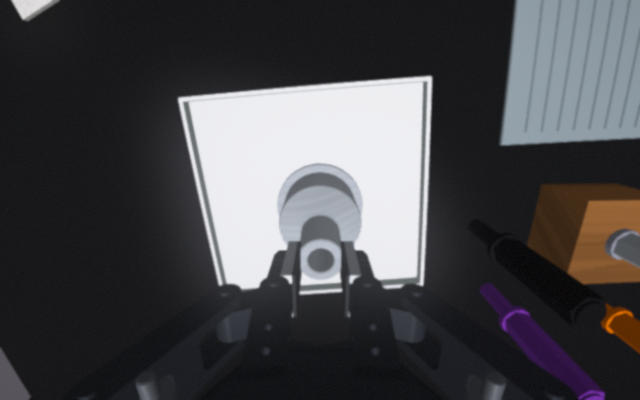

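Call:
arm_command(moves=[[0,0.02,-0.06,0,0,0,0],[0,0,-0.06,0,0,0,0],[0,0,-0.03,0,0,0,0],[0,0,0,0,0,0,0]])

```text
t: 29.72
position: [0.5026, 0.341, 0.0723]
ee_rot: [[-0.995, -0.0, -0.101], [0.101, 0.001, -0.995], [0.0, -1.0, -0.001]]
force: [0.1, 0.7, -3.0]
gripper_width: 0.0221
```

Call:
arm_command(moves=[[0,0,-0.03,0,0,0,0],[0,0,-0.02,0,0,0,0],[0,0,0,0,0,0,0]])

```text
t: 30.1
position: [0.5026, 0.341, 0.0692]
ee_rot: [[-0.995, -0.0, -0.101], [0.101, 0.001, -0.995], [0.0, -1.0, -0.001]]
force: [-0.5, -0.3, -3.0]
gripper_width: 0.0219
```

Call:
arm_command(moves=[[0,0,-0.015,0,0,0,0],[0,0,-0.015,0,0,0,0]])

```text
t: 30.35
position: [0.5033, 0.3416, 0.0684]
ee_rot: [[-0.995, 0.002, -0.101], [0.101, 0.002, -0.995], [-0.001, -1.0, -0.002]]
force: [-0.9, 0.2, 2.2]
gripper_width: 0.0219
```

Contact with the tray floor at the expected height of 0.0684. Releasing.

Call:
arm_command(moves=[[0,0,0,0,0,0,0.7],[0,0,0,0,0,0,0.7],[0,0,0,0,0,0,0.7],[0,0,0,0,0,0,0.7],[0,0,0.2,0,0,0,0.7],[0,0,0.5,0,0,0,0.7],[0,0,0.6,0,0,0,0.7],[0,0,0.6,0,0,0,0.7],[0,0,0,0,0,0,0.7]])

```text
t: 31.48
position: [0.5043, 0.342, 0.1899]
ee_rot: [[-0.995, 0.006, -0.101], [0.101, 0.004, -0.995], [-0.005, -1.0, -0.005]]
force: [0.2, -0.7, -1.2]
gripper_width: 0.0599
```

```bash
python3 w.py w25
```

```text
31.475 [0.5043 0.342  0.1899] [[-0.9949, 0.0058, -0.1009], [0.1009, 0.0041, -0.9949], [-0.0053, -1.0, -0.0046]] [ 0.2  -0.7  -1.18] 0.0599 [2.760e+01 1.910e+01 8.400e+01 1.000e-01 7.650e+01 1.233e+02]
```

View pics/w25.png

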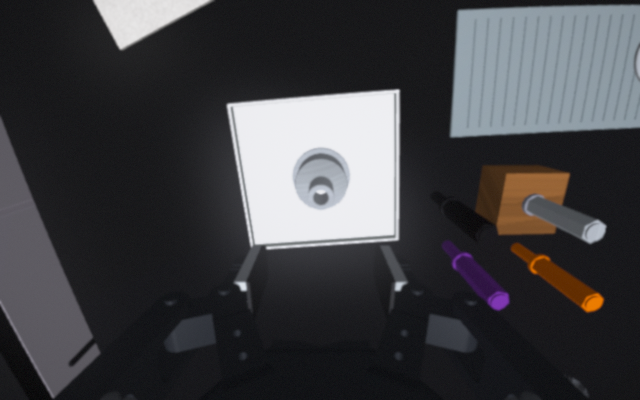

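Call:
arm_command(moves=[[0.1,-0.4,0,-0.0006,0.0008,0,0.7],[0.15,-0.65,0,0,0,0,0.7],[0.2,-0.7,0,0,0,0,0.7],[0.2,-0.7,0,0,0,0,0.7],[0.2,-0.7,0,0,0,0,0.7],[0.2,-0.7,0,0,0,0,0.7],[0.2,-0.7,0,0,0,0,0.7],[0.2,-0.7,0,0,0,0,0.7],[0.2,-0.7,0,0,0,0,0.7],[0.15,-0.6,0,0,0,0,0.7],[0,-0.3,0,0,0,0,0.7],[0,0,0,0,0,0,0.7]])

```text
t: 33.02
position: [0.6021, -0.082, 0.1724]
ee_rot: [[-0.995, -0.032, -0.099], [0.099, -0.001, -0.995], [0.032, -0.999, 0.004]]
force: [-0.2, 0.5, -0.4]
gripper_width: 0.0597
```

Call:
arm_command(moves=[[0,0,0,0,0,0,0.7]])

```text
t: 33.15
position: [0.6014, -0.0807, 0.172]
ee_rot: [[-0.995, -0.033, -0.098], [0.098, 0.001, -0.995], [0.033, -0.999, 0.003]]
force: [0.2, 0.6, 0.0]
gripper_width: 0.0599
```

Call:
arm_command(moves=[[0.15,-0.01,-0.05,0,-0.005,0,0.7],[0.03,0,-0.3,0,0,0,0.7],[0,0,-0.4,0,0,0,0.7],[0,0,0,0,0,0,0.7],[0,0,0,0,0,0,0.7]])

```text
t: 33.78
position: [0.6118, -0.0731, 0.1281]
ee_rot: [[-0.996, 0.001, -0.09], [0.09, 0.003, -0.996], [-0.001, -1.0, -0.003]]
force: [0.5, -0.1, 0.4]
gripper_width: 0.0596
```

```bash
python3 w.py w26
```

```text
33.775 [ 0.6118 -0.0731  0.1281] [[-0.9959, 0.0012, -0.09], [0.09, 0.0034, -0.9959], [-0.0009, -1.0, -0.0035]] [ 0.54 -0.14  0.38] 0.0596 [-13.4  22.2  88.2   0.2  69.5  81.7]
```

View pics/w26.png

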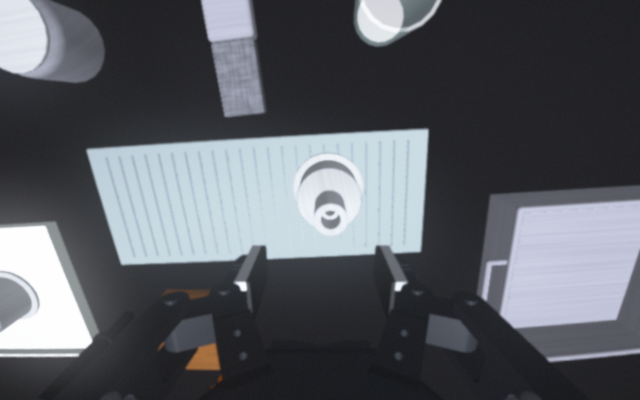

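Call:
arm_command(moves=[[0,-0.13,-0.05,-0.0005,0,0,0.7],[0,-0.01,-0.2,0,0,0,0.7],[0,0,-0.2,0,0.0006,0,0.7],[0,0,0,0,0,0,0.7],[0,0,0,0,0,0,0.7]])

```text
t: 34.45
position: [0.6122, -0.0824, 0.1003]
ee_rot: [[-0.996, -0.001, -0.09], [0.09, -0.0, -0.996], [0.001, -1.0, 0.0]]
force: [0.2, 0.5, 0.6]
gripper_width: 0.0601
```

Call:
arm_command(moves=[[0,0.015,-0.15,0,0.0004,0,0.7],[-0.01,0,-0.2,0,0.0006,0,0.7],[-0.01,0,-0.15,0,0.0006,0,0.7],[0,0,0,0,0,0,0.7]])

```text
t: 34.95
position: [0.6107, -0.0812, 0.0681]
ee_rot: [[-0.996, -0.012, -0.09], [0.09, -0.0, -0.996], [0.012, -1.0, 0.001]]
force: [-0.2, -0.2, -0.6]
gripper_width: 0.0599
```

```bash
python3 w.py w27
```

```text
34.95 [ 0.6107 -0.0812  0.0681] [[-0.9958, -0.0123, -0.0903], [0.0903, -0.0, -0.9959], [0.0123, -0.9999, 0.0012]] [-0.21 -0.23 -0.6 ] 0.0599 [-13.9  25.6  92.   -0.2  63.1  81.3]
```

View pics/w27.png

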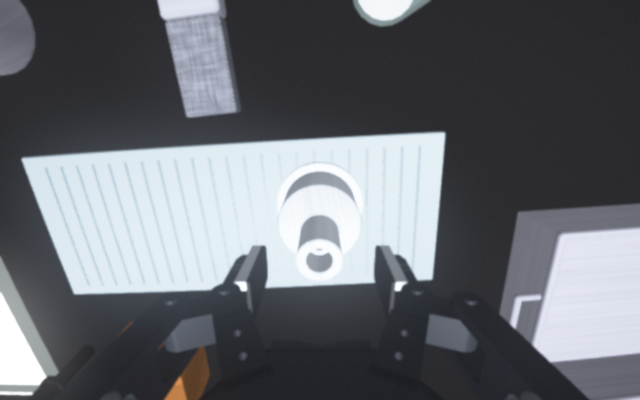

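Call:
arm_command(moves=[[0.01,0,0.015,0,-0.0019,0,0.7],[0,0,0,0,0,0,0.4],[0,0,0,0,0,0,0],[0,0,0,0,0,0,0],[0,0,0,0,0,0,0],[0,0,0,0,0,0,0],[0,0,0,0,0,0,0]], squeeze=60)

```text
t: 35.88
position: [0.6125, -0.0811, 0.0708]
ee_rot: [[-0.996, 0.004, -0.09], [0.09, -0.0, -0.996], [-0.004, -1.0, -0.0]]
force: [-0.5, -0.1, 0.2]
gripper_width: 0.0217
```

Call:
arm_command(moves=[[0,0,0.1,0,0,0,0],[0,0,0.3,0,0,0,0],[0,0,0.4,0,0,0,0],[0,0,0.4,0,0,0,0],[0,0,0.3,0,0,0,0],[0,0,0,0,0,0,0]])

```text
t: 36.62
position: [0.6098, -0.0813, 0.1613]
ee_rot: [[-0.996, -0.003, -0.091], [0.091, 0.0, -0.996], [0.003, -1.0, 0.0]]
force: [0.4, -0.2, -3.2]
gripper_width: 0.022
```

```bash
python3 w.py w28
```

```text
36.625 [ 0.6098 -0.0813  0.1613] [[-0.9959, -0.003, -0.0906], [0.0906, 0.0002, -0.9959], [0.003, -1.0, 0.0001]] [ 0.45 -0.15 -3.2 ] 0.022 [-14.1  20.9  85.3  -0.   73.9  81.2]
```

View pics/w28.png

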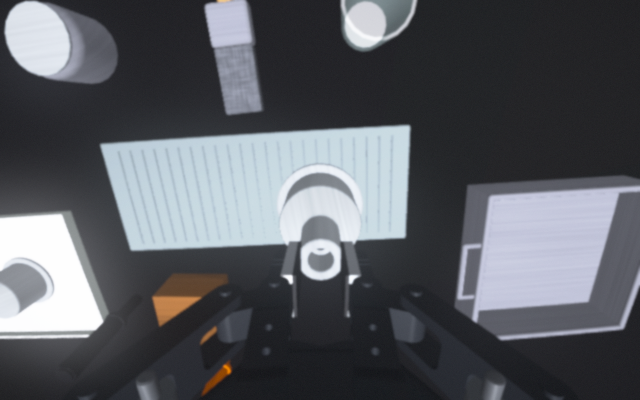

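Call:
arm_command(moves=[[-0.1,-0.3,0.02,0,0,0,0],[-0.2,-0.5,0.02,0,0,0,0],[-0.25,-0.55,0.02,0,0,0,0],[-0.25,-0.6,0.02,0,0,0,0],[-0.25,-0.6,0.02,0,0,0,0],[-0.25,-0.6,0.02,0,0,0,0],[-0.25,-0.55,0.02,0,0,0,0],[-0.2,-0.5,0,0,0,0,0],[-0.15,-0.3,0,0,0,0,0],[0,0,0,0,0,0,0],[0,0,0,0,0,0,0]])

```text
t: 38.05
position: [0.4789, -0.3641, 0.1569]
ee_rot: [[-0.995, -0.026, -0.093], [0.093, 0.007, -0.996], [0.027, -1.0, -0.005]]
force: [0.0, 0.2, -2.8]
gripper_width: 0.0219
```

```bash
python3 w.py w29
```

```text
38.05 [ 0.4789 -0.3641  0.1569] [[-0.9953, -0.0262, -0.093], [0.0928, 0.0072, -0.9957], [0.0267, -0.9996, -0.0048]] [ 0.01  0.25 -2.82] 0.0219 [-43.4  20.7  86.3  -0.8  74.3  52.1]
```

View pics/w29.png

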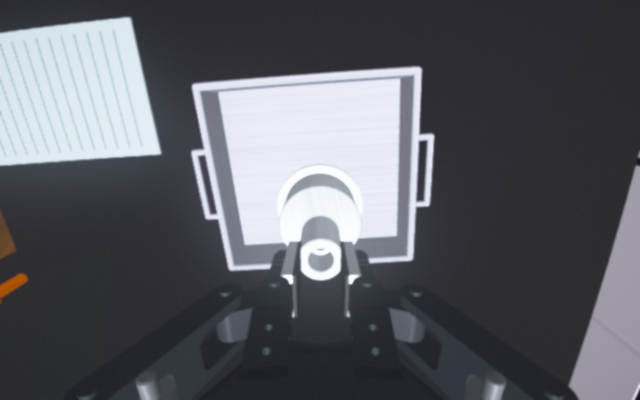

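Call:
arm_command(moves=[[0.1,0.1,0,-0.001,-0.0038,0,0],[0.02,0.02,-0.15,0,0,0,0],[0,0,-0.25,0,0,0,0],[0,0,-0.25,0,0,0,0],[0,0,0,0,0,0,0],[0,0,0,0,0,0,0]])

```text
t: 38.85
position: [0.4874, -0.3527, 0.1143]
ee_rot: [[-0.996, -0.002, -0.088], [0.088, 0.003, -0.996], [0.002, -1.0, -0.002]]
force: [0.4, 1.0, -2.0]
gripper_width: 0.0219
```

```bash
python3 w.py w30; python3 - <<'E'
from workcell import *;import cv2
cv2.imwrite("pics/t30.png",cv2.resize(camera("top")["image"][180:290,380:510,::-1],None,fx=5,fy=5))
E
```

```text
38.85 [ 0.4874 -0.3527  0.1143] [[-0.9961, -0.002, -0.0882], [0.0882, 0.0025, -0.9961], [0.0023, -1.0, -0.0023]] [ 0.35  1.   -1.96] 0.0219 [-42.5  21.8  91.    0.   67.4  52.5]
```

View pics/w30.png

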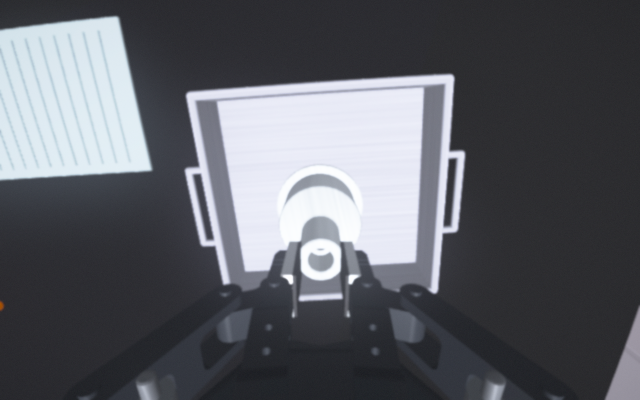

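View pics/t30.png

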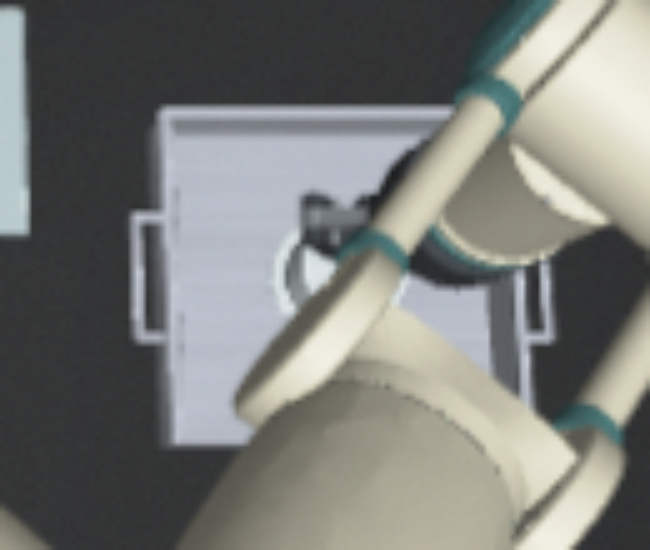

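Call:
arm_command(moves=[[0,-0.06,-0.15,-0.0003,0,0,0],[0,0,-0.2,0,0,0,0],[-0.01,0,-0.15,0,0.0005,0,0],[-0.01,0,-0.05,0,0.0005,0,0],[0,0,0,0,0,0,0],[0,0,0,0,0,0,0]])

```text
t: 39.7
position: [0.4862, -0.3572, 0.0796]
ee_rot: [[-0.996, -0.008, -0.089], [0.089, -0.0, -0.996], [0.008, -1.0, 0.001]]
force: [0.9, 0.4, -2.9]
gripper_width: 0.0219
```

Call:
arm_command(moves=[[0,0,-0.06,0,-0.0016,0,0],[0,0,-0.06,0,0,0,0],[0,0,-0.02,0,0,0,0],[0,0,0,0,0,0,0]])

```text
t: 40.2
position: [0.4864, -0.3574, 0.0713]
ee_rot: [[-0.996, 0.004, -0.089], [0.089, -0.001, -0.996], [-0.004, -1.0, 0.001]]
force: [0.1, 0.4, -2.7]
gripper_width: 0.0222
```

Call:
arm_command(moves=[[0,0,-0.02,0,0,0,0],[0,0,-0.02,0,0,0,0]])

```text
t: 40.45
position: [0.4868, -0.3573, 0.0697]
ee_rot: [[-0.996, 0.005, -0.089], [0.089, -0.001, -0.996], [-0.005, -1.0, 0.001]]
force: [-0.8, 2.5, 6.7]
gripper_width: 0.022
```

On the pan floor (0.0697 against 0.0698 expected). Releasing.

Call:
arm_command(moves=[[0,0,0,0,0,0,0.7],[0,0,0,0,0,0,0.7],[0,0,0,0,0,0,0.7],[0,0,0,0,0,0,0.7],[0,0,0.2,0,0,0,0.7],[0,0,0.5,0,0,0,0.7],[0,0,0.6,0,0,0,0.7],[0,0,0.6,0,0,0,0.7],[0,0,0,0,0,0,0.7]])

```text
t: 41.58
position: [0.4878, -0.3586, 0.1911]
ee_rot: [[-0.996, 0.008, -0.089], [0.089, -0.005, -0.996], [-0.009, -1.0, 0.005]]
force: [-1.1, 0.1, 0.1]
gripper_width: 0.0601
```

Call:
arm_command(moves=[[-0.4,-0.5,0.3,0,0,0,0.7],[-0.5,-0.6,0.2,0,0,0,0.7],[-0.5,-0.6,0,0,0,0,0.7],[-0.5,-0.6,0,0,0,0,0.7],[-0.3,-0.4,0,0,0,0,0.7],[0,0,0,0,0,0,0.7],[0,0,0,0,0,0,0.7]])

```text
t: 42.45
position: [0.3507, -0.5213, 0.2185]
ee_rot: [[-0.996, 0.006, -0.086], [0.086, 0.001, -0.996], [-0.006, -1.0, -0.002]]
force: [0.3, 0.3, 0.5]
gripper_width: 0.0599
```

```bash
python3 w.py w31; python3 - <<'E'
from workcell import *;import cv2
cv2.imwrite("pics/t31.png",cv2.resize(camera("top")["image"][170:300,150:510,::-1],None,fx=2.2,fy=2.2))
cv2.imwrite("pics/s31.png",camera("scene")["image"][:,:,::-1])
E
```

```text
42.45 [ 0.3507 -0.5213  0.2185] [[-0.9962, 0.0057, -0.0864], [0.0864, 0.0012, -0.9963], [-0.0055, -1.0, -0.0017]] [0.28 0.3  0.48] 0.0599 [-62.6  20.1  78.4   0.3  81.4  32.3]
```

View pics/t31.png

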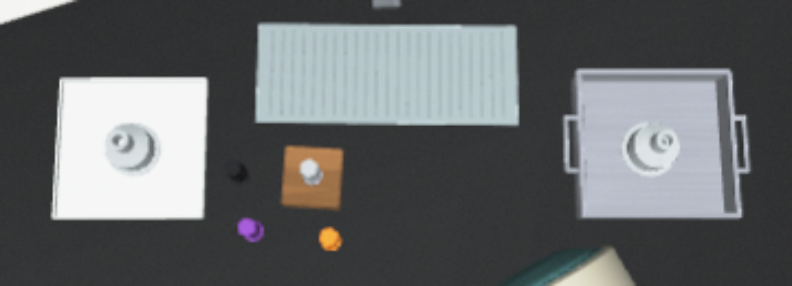

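View pics/s31.png

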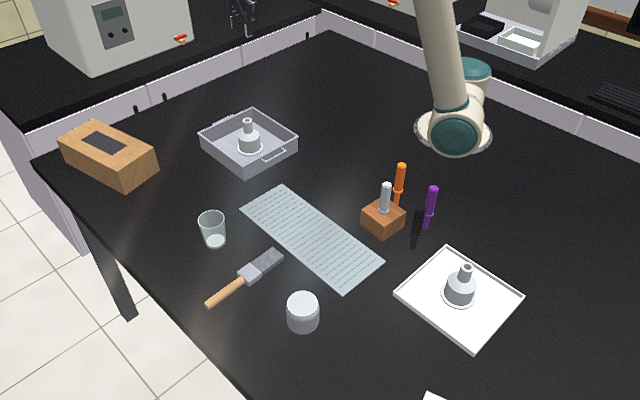

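Both cups stand upright near the middle of their places: top crop (131,147) in the tray and (652,147) in the pan. The pin is in its block, the bystanders look unmoved, and the arm is clear.

```bash
python3 -c "
from workcell import *
print(finish_job())"
```

```text
the job is handed in; nothing more can be done
None
```

The job is done and handed in at about 42.5 s; no verdict was reported.

- **Left cup:** the pin went fully home with its collar on the rim. It stalled at TCP z 0.1265, against 0.1264 expected. I set this cup on the white tray.
- **Right cup:** the pin stopped on residue with about 6 N. It stalled at TCP z 0.1503, against 0.1504 expected. I set this cup in the steel soak pan.
- **Pin:** it is back in its block, and both the wrist and scene views showed the collar down on the wood.

In the last pictures both cups stand upright near the middle of the tray and the pan. The beaker, tin, brush and look-alike pins look unmoved, and the arm is clear of everything. These final positions were judged by eye, not measured.

Two readings disagreed:
- **Rim position:** the first camera estimates of the left cup's rim were 1–4 mm off. I corrected for this with close-up views before inserting the pin.
- **Gripper opening:** it read about 22 mm on the 26 mm tubes, but both cups lifted and held without trouble.

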